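# Put a tube on the glassware dryer and start the drying

## Task

Take the steel sample tube from its sloping cradle, lower it gently, mouth down and upright, over the slim post of the glassware dryer until its rim rests on the deck, and let go of it. Then start the dryer at its control box by pressing three keys one at a time, each fully down and let up again: first the long bar, then the cross, then the round one; do not press the square stop key. Leave the jar, the bottle and the mouse where they are.

Things in the scene. Friction and masses are not known exactly. Their poses are not given: they have to be found in the camera images.
- tube: Loose steel tube, a round cylinder 46 mm in outer diameter, 110 mm long, wall 3 mm (bore 40 mm), one end closed, one open, about 0.13 kg. Origin: centre of the outside of the closed end; z axis runs along the tube to the mouth. At the start it lies in the cradle at 50 degrees from level, mouth low and towards the cradle's -x, closed end high.
- tube_rim (a point): Centre of the tube's open mouth, on its axis, 110 mm from the body's origin.
- cradle: Fixed rest for the tube: white base 170 x 90 x 8 mm, two 8 mm steel rails 26 mm apart under the tube, rising at 50 degrees towards +x and reaching 88 mm up from the mouth, and a stop plate under the mouth. Origin: underside of the base. Rails are narrower than the tube: fingers can close across it (along the cradle's y) from above; it lifts straight up.
- dryer: Fixed glassware dryer: white box 160 x 230 x 60 mm (x, y, z) whose flat top, the dark grey deck, carries two upright air posts 110 mm apart along its y axis. Origin: centre of its underside.
- slim_post: The slim air post, a plain aluminium round post 16 mm in diameter and 70 mm tall with a tapered tip, standing on the dryer's deck: the tube goes over this one. Origin: its foot at deck level (60 mm above the bench); z up. Which side of the deck it is on varies.
- stout_post: The stout air post, 52 mm in diameter, 45 mm tall, too thick for the tube. Origin: its foot at deck level.
- console: Fixed control box of the dryer, white, 160 x 160 x 40 mm with a dark panel on top carrying four grey spring keys in a 2 x 2 grid, 68 mm apart; which key is where varies. Each key sits in a black housing 58 x 58 x 12 mm. Origin: centre of the underside.
- key_bar_top (a point): Centre of the top face of the key shaped as a long bar, 13 x 42 mm, longer along the control box's y axis; the wake key. At rest the top is 24 mm above the box's panel (64 mm above the bench) and 12 mm above its housing; it presses straight down.
- key_bar (a joint): How far the bar key is pressed, in m: 0 up, 0.006 fully down, where the spring pushes back with 5 N; it springs up when let go.
- key_bar_pin (a joint): Small steel tell-tale pin at the corner of the bar key's housing, in m: 0 stands out (key not pressed yet); it is carried down with its key and stays down, about 0.0055, once the key has been fully pressed. It cannot be moved by touching it.
- key_cross_top (a point): Centre of the top face of the key shaped as a plus sign, two 12 x 36 mm bars crossing; the drying-time key. At rest the top is 24 mm above the box's panel (64 mm above the bench) and 12 mm above its housing; it presses straight down.
- key_cross (a joint): How far the cross key is pressed, in m: 0 up, 0.006 fully down, where the spring pushes back with 5 N; it springs up when let go.
- key_cross_pin (a joint): Small steel tell-tale pin at the corner of the cross key's housing, in m: 0 stands out (key not pressed yet); it is carried down with its key and stays down, about 0.0055, once the key has been fully pressed. It cannot be moved by touching it.
- key_round_top (a point): Centre of the top face of the key shaped as a round disc, 28 mm in diameter; the start key. At rest the top is 24 mm above the box's panel (64 mm above the bench) and 12 mm above its housing; it presses straight down.
- key_round (a joint): How far the round key is pressed, in m: 0 up, 0.006 fully down, where the spring pushes back with 5 N; it springs up when let go.
- key_round_pin (a joint): Small steel tell-tale pin at the corner of the round key's housing, in m: 0 stands out (key not pressed yet); it is carried down with its key and stays down, about 0.0055, once the key has been fully pressed. It cannot be moved by touching it.
- key_square_top (a point): Centre of the top face of the key shaped as a square, 28 x 28 mm; the stop key, not to be pressed. At rest the top is 24 mm above the box's panel (64 mm above the bench) and 12 mm above its housing; it presses straight down.
- key_square (a joint): How far the square key is pressed, in m: 0 up, 0.006 fully down, where the spring pushes back with 5 N; it springs up when let go.
- key_square_pin (a joint): Small steel tell-tale pin at the corner of the square key's housing, in m: 0 stands out (key not pressed yet); it is carried down with its key and stays down, about 0.0055, once the key has been fully pressed. It cannot be moved by touching it.
- jar: Bystander: loose amber glass jar, 52 mm across, 60 mm tall. Origin: centre of the underside.
- bottle: Bystander: loose white plastic bottle, 48 mm across, 100 mm tall. Origin: centre of the underside.
- mouse: Bystander: loose grey computer mouse, 100 x 58 x 33 mm. Origin: centre of the underside.
Things that resemble listed ones, but are neither listed nor needed, are in the scene too. Leave any pink or purple look-alike of the tube alone.

How it is judged:
By the outcome, as a careful person would: the job done as asked, in the order asked, and still so for the second after the job is handed in, with the robot touching nothing.
It also fails if it takes over 59 s, if anything falls off the work surface, if the arm or the gripper's body presses on something with over 40 N, if the wrist force passes 120 N, or if a joint passes its speed limit or range.

## Robot

A 6-joint arm with a two-finger parallel gripper is mounted at the origin on the work surface. World frame = base frame: x ahead of the robot, y to its left, z up, the work surface at z = 0. Lengths are in m, angles in rad, forces in N, time in s.
With the tool pointing down it reaches from about 0.225 to 0.725 m from the base axis. Payload 3.1 kg.
Tool frame: the origin (TCP) lies on the centre line of the jaws, within the pads' length; the fingertips stand 11 mm ahead of it and the grasp point (between the pads) lies 8 mm behind it; z points along the fingers, y is the line along which they close (so a half turn about z gives the same grasp; the last joint's range is limited). The gripper opens to 85 mm and grips with 20 to 120 N. Pads are 22 mm wide; open, the fingers measure 114 mm over their backs; the gripper's body (76 mm by 85 mm) begins 54 mm behind the grasp point. The pads swing forward as they close: fully open they stand 13 mm farther back than shut.
Start: joints at [-0.128, 0.048, 0.099, 1.622, 0, 1.443], TCP at [0.525, -0, 0.242] pointing down, gripper open.
Joint ranges: [-2.91, 2.91], [-0.99, 1.94], [-1.21, 1.42], [-2.12, 2.29], [-1.49, 1.47], [-3.14, 3.14]. Speed limits (rad/s): [2.79, 2.79, 3.14, 3.14, 3.14, 3.14].

## Interface

Orientations are given as a unit quaternion [w, x, y, z].
In Python, from workcell import arm gives the robot as it stands.
- The arm moves only by the tool drive_tool, never from a script. Its argument "series" is a list of rows, each a list of 2 entries, a list of its own where there are three numbers: the shift along the tool's x, y, z in units of 25 mm (1.0 is 25 mm), then the turn about the tool's z in units of 5 degrees (1.0 is 5 degrees). In form: [[[dx, dy, dz], roll], ...]. A call has 1 to 12 rows; each row is the pose to reach, as a shift and turn from the pose commanded when the call began, along the tool's axes at that moment; what a row does not reach only later rows make up. A row lasts 1/12 s, in which the tool goes at most 41.7 mm and 7.16 degrees, less where a joint would pass 70% of its speed; a pose out of reach is approached as far as the arm can. A call with a gripper value outside its range is refused whole. "jaw" is the closure, from 0 (fully open) to 1 (shut), set as the call begins (left out, the last holds). The fingers move at their own pace and stop on an object; "newtons" is the grip in N (left out, the last holds). Time passes only in rows, so rows that repeat a pose let the fingers close. It gives the time, the measured TCP pose, the force, the opening and the grip force at its end, in the units of the state.
- arm.observe(): the state, without advancing time (a new reading comes with each control period).
- arm.grab_frame(name): name is "scene" or "side" or "wrist"; returns a dict with "pixels" (384x512x3 uint8, red, green, blue), "K" (3x3 intrinsics, pixels), "k1" (the pictures are not rectified: a ray, as slopes to the right and down, at radius r is drawn at 1 + k1 r^2 times it, then the intrinsics apply), "position" and "orientation" of the camera in the world; the wrist camera has in their place "mount" (4x4, takes a point from camera to tool coordinates, whose origin is the TCP and whose axes are the flange's). Camera axes: x right, y down, z forward; pixel columns grow to the right and rows downward; lengths in m; the calibration is good to about 2 mm. A picture is of the moment at which its call begins: read the wrist's pose just before it. There is no depth.
- arm.finish_job(): hands the job in; it is judged then, once.
The state is a dict: "time_s": time; "joints": joint angles; "joint_vel": joint speeds; "effort": joint torques, N m; "position": TCP position; "ee_rot": TCP orientation; "contact_force": force on the tool from outside, world axes, zero at the start; "ft_torque": the same for the moment, N m; "finger_gap": finger opening in m; "gripper_force": force on a finger pad.
Only numpy, scipy, OpenCV 4.12 (cv2) and the standard library are available. Lean on these libraries where they do the work, as an engineer would, in place of code of your own. Each camera call takes 0.05 s, during which the arm holds its last target. There are 200 camera calls.

## Working session

There is one attempt and no reset: what is moved stays moved. The work goes in short steps, Python scripts to look and compute and a tool call to move; the robot and the scene stay as the last step left them, time stands still between calls to the robot, and variables do not carry over. Pictures are saved under pics/ and viewed, at most 10 in all, crops included, and the job is handed in when it is done.

Besides the shell and the picture viewer there is one more tool, called in YAML: its name, and indented under it one key for each argument. drive_tool: Moves the arm, as the interface text tells. Its arguments: {"type":"object","properties":{"series":{"type":"array","items":{"type":"array"}},"jaw":{"type":"number"},"newtons":{"type":"number"}},"required":["series"]}

```bash
mkdir -p pics
cat > h.py <<'E'
import numpy as np, cv2
from scipy.spatial.transform import Rotation as R
from workcell import arm
def rot(q): return R.from_quat([q[1],q[2],q[3],q[0]]).as_matrix()
def grab(n):
    s=arm.observe(); f=arm.grab_frame(n)
    if 'mount' in f:
        T=np.eye(4);T[:3,:3]=rot(s['ee_rot']);T[:3,3]=s['position'];M=T@np.array(f['mount'])
        f['p'],f['R']=M[:3,3],M[:3,:3]
    else: f['p'],f['R']=np.array(f['position']),rot(f['orientation'])
    return f
def ray(f,uv):
    D=np.array([f['k1'],0,0,0,0.])
    n=cv2.undistortPoints(np.array(uv,float).reshape(-1,1,2),np.array(f['K']),D).reshape(-1,2)
    return np.c_[n,np.ones(len(n))]@f['R'].T
def onz(f,uv,z):
    d=ray(f,uv); return f['p']+d*((z-f['p'][2])/d[:,2])[:,None]
def proj(f,P):
    c=(np.atleast_2d(P)-f['p'])@f['R']
    return cv2.projectPoints(c.reshape(-1,1,3),np.zeros(3),np.zeros(3),np.array(f['K']),np.array([f['k1'],0,0,0,0.]))[0].reshape(-1,2)
def tri(fs,uvs):
    A=np.zeros((3,3));b=np.zeros(3)
    for f,uv in zip(fs,uvs):
        d=ray(f,[uv])[0];d/=np.linalg.norm(d);P=np.eye(3)-np.outer(d,d);A+=P;b+=P@f['p']
    return np.linalg.solve(A,b)
def save(f,n): cv2.imwrite('pics/'+n,cv2.cvtColor(f['pixels'],cv2.COLOR_RGB2BGR))
E
python3 - <<'E'
from h import *
import pickle
F={n:grab(n) for n in('scene','side','wrist')}
pickle.dump(F,open('F0.pkl','wb'))
for n,f in F.items(): save(f,n+'0.png');print(n,f['p'],f['R'][:,2],f['K'],f['k1'])
f=F['scene'];im=cv2.resize(f['pixels'],(800,600),interpolation=cv2.INTER_CUBIC);cv2.imwrite('pics/scene0b.png',im[...,::-1])
f=F['side'];im=cv2.resize(f['pixels'],(800,600),interpolation=cv2.INTER_CUBIC);cv2.imwrite('pics/side0b.png',im[...,::-1])
print(arm.observe())
E
```

```text
scene [1.05443074 0.87500238 0.96928274] [-0.3696344  -0.68309205 -0.62988544] [[458.736061     0.         254.50857986]
 [  0.         458.736061   191.33181957]
 [  0.           0.           1.        ]] -0.11241245526689941
side [ 0.20811756 -1.03190721  1.24007243] [ 0.22960697  0.63036688 -0.74156472] [[468.48064185   0.         256.29978341]
 [  0.         468.48064185 197.39070256]
 [  0.           0.           1.        ]] -0.09158448395707086
wrist [0.52493595 0.08320867 0.37354333] [-0.00151182 -0.3244297  -0.9459086 ] [[290.8057413    0.         256.37108475]
 [  0.         290.8057413  189.58831668]
 [  0.           0.           1.        ]] -0.016564380345195105
{'time_s': 0.15, 'joints': array([-1.27815207e-01,  4.86052849e-02,  9.78968869e-02,  1.62200900e+00,
       -1.04434072e-05,  1.44300223e+00]), 'joint_vel': array([ 0.00043789, -0.00082743,  0.00223705, -0.00011402,  0.00116159,
       -0.00075336]), 'effort': array([ 1.92174317e-03, -3.39259207e+01,  3.20423770e+01,  1.53483648e-02,
       -7.92531455e-05, -2.20000692e-05]), 'position': array([5.24519746e-01, 3.79224218e-05, 2.41342720e-01]), 'ee_rot': array([-7.57038734e-04,  7.07113915e-01,  7.07098995e-01, -5.91225277e-04]), 'contact_force': array([ 0.06768806, -0.26684665,  0.14044038]), 'ft_torque': array([ 0.03454639, -0.01566589,  0.01787852]), 'gripper_force': 0.0, 'finger_gap': 0.08580358971145711}
```

View pics/scene0b.png

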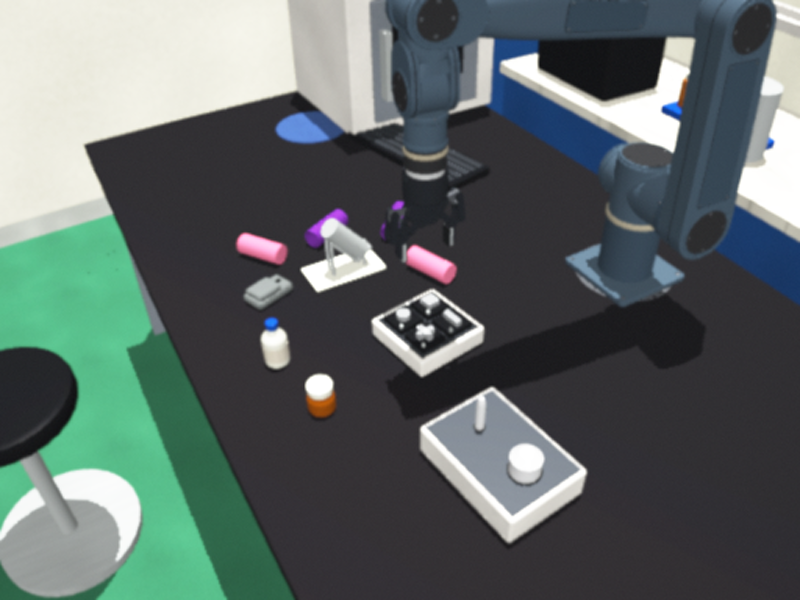

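View pics/side0b.png

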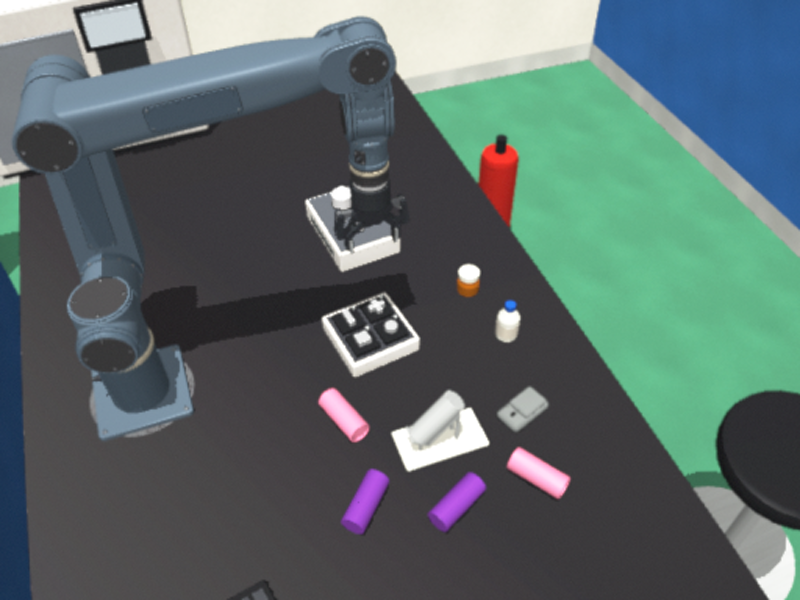

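The scene picture shows the cradle and steel tube at about (345,250), the console at (428,330) and the dryer at (503,460) with the slim post at (480,412). In the side picture, the bar key is at (349,318), the cross at (377,305), the round at (391,327) and the square at (362,338). The tube is at (437,420), with its closed end at the upper right.

Run:
```python
from h import *
import pickle
F=pickle.load(open('F0.pkl','rb'))
for n in('scene','side'):
    f=F[n];hsv=cv2.cvtColor(f['pixels'],cv2.COLOR_RGB2HSV)
    m=((hsv[...,2]>105)&(hsv[...,1]<60)).astype(np.uint8)
    c,l,st,ce=cv2.connectedComponentsWithStats(m)[0:4]
    print(n)
    for i in range(1,c):
        if st[i,4]>25 and 120<ce[i,1]<345: print(i,st[i],ce[i].round(1),onz(f,[ce[i]],0.064)[0].round(3))
    x0,y0,x1,y1={'scene':(185,125,385,350),'side':(190,110,360,310)}[n]
    cr=f['pixels'][y0:y1,x0:x1]
    k=min(800/(x1-x0),600/(y1-y0)); print('crop',x0,y0,k)
    cv2.imwrite(f'pics/{n}0c.png',cv2.resize(cr,None,fx=k,fy=k,interpolation=cv2.INTER_CUBIC)[...,::-1])
```

```text
scene
16 [388 134  30  15 135] [402.8 143.3] [-0.07  -0.07   0.064]
17 [ 192  140   56   47 1372] [218.7 165.2] [ 0.558 -0.291  0.064]
19 [155 151  23  10  90] [166.1 155.1] [ 0.69  -0.443  0.064]
23 [263 159  24  13 104] [274.9 165. ] [ 0.395 -0.194  0.064]
26 [ 84 165  21  49 191] [ 95.6 195.9] [ 0.967 -0.347  0.064]
29 [156 176  31  21 390] [170.3 185.4] [ 0.74  -0.273  0.064]
30 [370 176  17  13  48] [377.  181.9] [0.162 0.054 0.064]
31 [ 237  185   73   56 1351] [272.6 214.2] [0.53  0.014 0.064]
33 [283 197  13  12  81] [289.1 202.7] [ 0.46  -0.005  0.064]
34 [266 207  12  11 107] [271.5 211.9] [0.528 0.003 0.064]
35 [167 209  19  27 396] [176.  222.4] [ 0.79  -0.1    0.064]
38 [195 239  19  17 257] [204.1 246.8] [0.761 0.032 0.064]
39 [ 268  247  108  101 6025] [321.  295.6] [0.583 0.331 0.064]
40 [   0  290   91   92 5973] [ 43.8 339. ] [1.214 0.116 0.064]
crop 185 125 2.6666666666666665
side
173 [226 117  21   6  51] [236.4 120. ] [0.644 0.386 0.064]
174 [ 195  118   61   56 1488] [223.4 147.8] [0.545 0.247 0.064]
180 [293 168  15  13 149] [299.8 174.3] [0.755 0.016 0.064]
187 [ 43 177  40  31 138] [ 61.1 191.2] [-0.056  0.24   0.064]
189 [ 206  187   63   55 1116] [237.8 216. ] [ 0.487 -0.087  0.064]
192 [317 197  16  22 287] [324.3 207.9] [ 0.767 -0.157  0.064]
201 [226 208  12  14 100] [232.1 215.1] [ 0.471 -0.077  0.064]
203 [ 80 212  18  26  78] [ 91.2 226.8] [0.026 0.039 0.064]
215 [117 232   7  23  75] [120.9 242.8] [ 0.107 -0.06   0.064]
218 [ 57 244  13  38 131] [ 61.4 263.8] [-0.081 -0.075  0.064]
221 [318 247  33  29 516] [334.4 261.2] [ 0.701 -0.36   0.064]
223 [ 250  249   64   53 1874] [281.4 277.2] [ 0.53  -0.355  0.064]
224 [207 251  23  25 181] [217.9 262.5] [ 0.371 -0.239  0.064]
231 [ 71 259  51  21 244] [ 98.8 271.4] [ 0.025 -0.144  0.064]
235 [328 289  34  25 269] [344.5 300.8] [ 0.667 -0.492  0.064]
crop 190 110 3.0
```

View pics/scene0c.png

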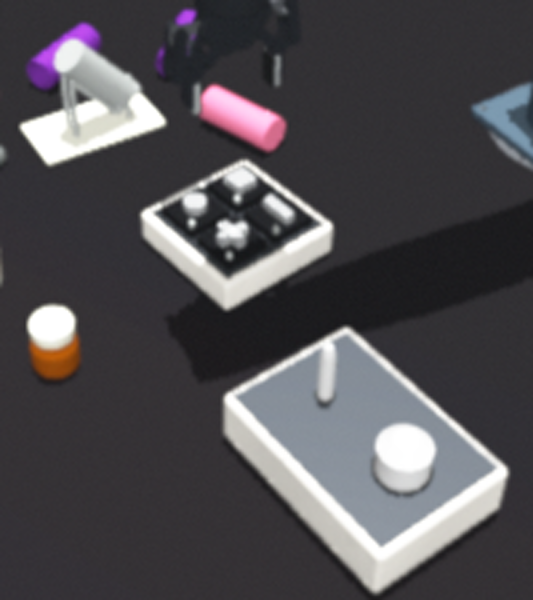

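View pics/side0c.png

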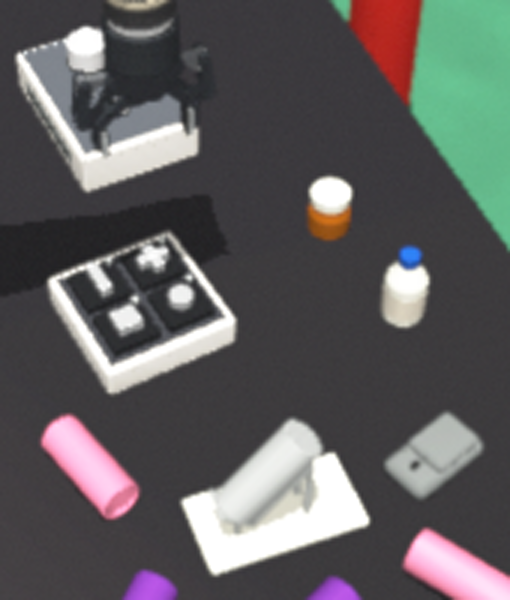

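The crops show the keys clearly. In the scene crop they are: bar (278,208), cross (232,234), round (195,203), square (240,180), with the slim post tip at (327,343) and its foot at (325,400). In the side crop they are: bar (99,280), cross (152,257), round (181,296), square (126,320), with the tube's closed end at about (304,438).

Run:
```python
from h import *
import pickle
F=pickle.load(open('F0.pkl','rb'));S,D=F['scene'],F['side']
cs=lambda p:(np.array(p,float)+.5)/(8/3)-.5+[185,125]
cd=lambda p:(np.array(p,float)+.5)/3-.5+[190,110]
def sh(n,a): print(n,np.round(a,4).tolist())
ks=[(278,208),(232,234),(195,203),(240,180)];kd=[(99,280),(152,257),(181,296),(126,320)]
for n,a,b in zip(('bar','cross','round','square'),ks,kd):
    sh(n,[onz(S,[cs(a)],.064)[0],onz(D,[cd(b)],.064)[0],tri((S,D),(cs(a),cd(b)))])
a=onz(S,cs([(143,216),(244,163),(332,226),(228,290)]),.04);sh('consS',a);sh('c',a.mean(0))
b=onz(D,cd([(50,285),(170,235),(234,320),(110,372)]),.04);sh('consD',b);sh('c',b.mean(0))
a=onz(S,cs([(225,400),(347,330),(507,470),(377,555)]),.06);sh('deck',a);sh('c',a.mean(0))
sh('posttip',onz(S,[cs((328,343))],.13)); sh('foot',onz(S,[cs((325,402))],.06));sh('stouttop',onz(S,[cs((405,445))],.105))
a=onz(S,cs([(22,127),(145,92),(165,122),(50,163)]),.008);sh('cradleS',a);sh('c',a.mean(0))
b=onz(D,cd([(183,503),(333,453),(368,520),(217,570)]),.008);sh('cradleD',b);sh('c',b.mean(0))
sh('closed',tri((S,D),(cs((68,58)),cd((304,440)))))
# axis from silhouette midlines
sh('mid lowS',cs((130,92)))
```

```text
bar [[0.4605, -0.0052, 0.064], [0.458, -0.0156, 0.064], [0.4582, -0.0105, 0.0588]]
cross [[0.5284, 0.0059, 0.064], [0.5249, -0.0039, 0.064], [0.5258, 0.0008, 0.0589]]
round [[0.5371, -0.0615, 0.064], [0.5356, -0.0705, 0.064], [0.5358, -0.0664, 0.0596]]
square [[0.4713, -0.0705, 0.064], [0.4678, -0.0815, 0.064], [0.4684, -0.0766, 0.0584]]
consS [[0.5869, -0.0972, 0.04], [0.4345, -0.1212, 0.04], [0.4089, 0.0301, 0.04], [0.5652, 0.0587, 0.04]]
c [0.4989, -0.0324, 0.04]
consD [[0.4086, 0.0179, 0.04], [0.5626, 0.0425, 0.04], [0.5852, -0.1051, 0.04], [0.4337, -0.1252, 0.04]]
c [0.4975, -0.0425, 0.04]
deck [[0.6564, 0.2051, 0.06], [0.5015, 0.1889, 0.06], [0.478, 0.4102, 0.06], [0.6335, 0.4221, 0.06]]
c [0.5673, 0.3066, 0.06]
posttip [[0.5689, 0.2463, 0.13]]
foot [[0.5749, 0.2566, 0.06]]
stouttop [[0.5659, 0.3648, 0.105]]
cradleS [[0.6243, -0.3726, 0.008], [0.4471, -0.3587, 0.008], [0.4568, -0.2838, 0.008], [0.6243, -0.2829, 0.008]]
c [0.5381, -0.3245, 0.008]
cradleD [[0.4569, -0.2893, 0.008], [0.6259, -0.2877, 0.008], [0.6256, -0.3756, 0.008], [0.4616, -0.3745, 0.008]]
c [0.5425, -0.3318, 0.008]
closed [0.567, -0.3314, 0.1205]
mid lowS [233.4375, 159.1875]
```

drive_tool:
  series:
    - [[-0.5,0,0],-1]
    - [[-1.5,0,0],-2]
    - [[-3,0.2,0],-3.4]
    - [[-4.5,0.3,0],-4.8]
    - [[-6,0.4,0],-6.2]
    - [[-7.5,0.5,0],-7.6]
    - [[-9,0.6,0],-9]
    - [[-10.3,0.7,0],-10.4]
    - [[-11.5,0.8,0],-11.8]
    - [[-12.5,1,0],-13.2]
    - [[-13,1,0],-14.4]
    - [[-13.2,1,0],-15]
  jaw: 0
  newtons: 30

```text
time_s: 1.15
position: [0.5494, -0.3327, 0.2407]
ee_rot: [-0.001, 0.13, 0.992, 0.0]
contact_force: [-0.2, 0.5, -0.0]
finger_gap: 0.0854
gripper_force: 0.0
```

drive_tool:
  series:
    - [[0,0,0],-1]
    - [[0,0,0],-2]
    - [[0,0,0],-3]
    - [[0,0,0],-3]
    - [[0,0,0],-3]

```text
time_s: 1.57
position: [0.5498, -0.3299, 0.2418]
ee_rot: [-0.0, 0.001, 1.0, 0.0]
contact_force: [0.4, -0.0, -0.5]
finger_gap: 0.0856
gripper_force: 0.0
```

Run:
```python
from h import *
import pickle
s=arm.observe();print(s['joints'].round(3),s['position'].round(4),rot(s['ee_rot']).round(3))
W=grab('wrist');pickle.dump(W,open('W1.pkl','wb'))
W0=pickle.load(open('F0.pkl','rb'))['wrist']
im=np.vstack([W0['pixels'],W['pixels']])
cv2.imwrite('pics/w01.png',cv2.resize(np.hstack([W0['pixels'],W['pixels']]),(800,300),interpolation=cv2.INTER_AREA)[...,::-1])
print(proj(W,[[.567,-.331,.12],[.496,-.332,.036],[.542,-.328,.008]]).round(0), proj(W0,[[.459,-.0105,.064],[.5265,.001,.064],[.536,-.066,.064],[.469,-.076,.064]]).round(0))
```

```text
[-0.645  0.366  0.467  1.672 -0.    -0.643] [ 0.5498 -0.3299  0.2418] [[-1.     0.002 -0.001]
 [ 0.002  1.     0.001]
 [ 0.001  0.001 -1.   ]]
[[256. 203.]
 [255. 118.]
 [258. 152.]] [[198. 179.]
 [258. 169.]
 [266. 224.]
 [210. 232.]]
```

View pics/w01.png

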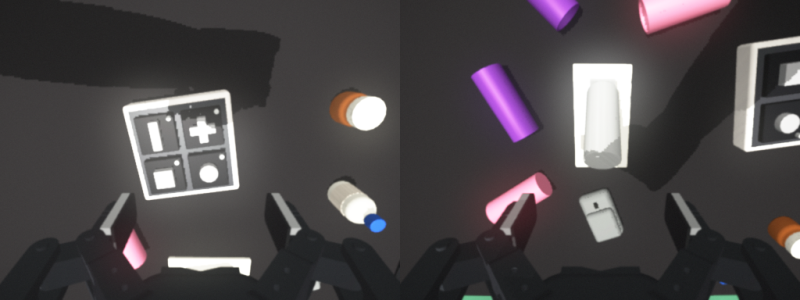

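Left, the start wrist view: the keys are at full-frame bar (198,174), cross (260,168), round (267,223) and square (211,229). Right: the cradle and tube are directly ahead, centred near column 259, and they match the prediction.

Run:
```python
from h import *
import pickle
W=pickle.load(open('W1.pkl','rb'));W0=pickle.load(open('F0.pkl','rb'))['wrist']
g=cv2.cvtColor(W0['pixels'],cv2.COLOR_RGB2GRAY)
for n,(u,v) in dict(bar=(198,174),cross=(260,168),round=(267,223),square=(211,229)).items():
    r=g[v-20:v+21,u-20:u+21]; t,m=cv2.threshold(r,0,255,cv2.THRESH_OTSU)
    c,l,st,ce=cv2.connectedComponentsWithStats(m); i=l[20,20]
    uv=ce[i]+[u-20,v-20]; print(n,t,st[i],uv.round(1),onz(W0,[uv],.064)[0].round(4))
g=cv2.cvtColor(W['pixels'],cv2.COLOR_RGB2GRAY)
for v in range(80,216,12): print(v,g[v,212:304:4].tolist())
m=(g>225).astype(np.uint8);c,l,st,ce=cv2.connectedComponentsWithStats(m[70:225,200:310]);i=1+st[1:,4].argmax()
p=np.argwhere(l==i)[:,::-1]+[200,70];b=cv2.boxPoints(cv2.minAreaRect(p.astype(np.float32)));P=onz(W,b,.008);print(P.round(4),P.mean(0))
```

```text
bar 186.0 [ 11   2  19  38 481] [198.1 174.4] [ 0.46   -0.0052  0.064 ]
cross 178.0 [  2   3  35  33 633] [258.8 166.8] [0.5271 0.0034 0.064 ]
round 177.0 [  8   8  24  23 428] [266.9 222.1] [ 0.5368 -0.0631  0.064 ]
square 181.0 [  5   8  28  25 559] [210.  229.3] [ 0.4697 -0.0726  0.064 ]
80 [83, 86, 89, 111, 112, 114, 113, 115, 111, 113, 115, 112, 112, 113, 109, 109, 108, 106, 104, 101, 97, 91, 89]
92 [92, 94, 120, 255, 255, 255, 255, 255, 255, 255, 255, 255, 255, 255, 255, 255, 255, 255, 255, 255, 255, 253, 96]
104 [97, 101, 118, 255, 255, 255, 255, 255, 241, 239, 241, 246, 245, 242, 240, 239, 244, 255, 255, 255, 255, 155, 100]
116 [104, 107, 114, 255, 255, 255, 255, 230, 238, 245, 248, 247, 247, 245, 242, 235, 216, 253, 255, 255, 255, 145, 103]
128 [104, 108, 113, 255, 255, 255, 255, 221, 240, 245, 248, 247, 247, 245, 242, 235, 215, 220, 255, 255, 255, 106, 99]
140 [102, 105, 109, 255, 255, 255, 255, 226, 241, 245, 248, 247, 247, 244, 241, 234, 216, 202, 254, 255, 255, 97, 94]
152 [99, 104, 105, 255, 255, 255, 255, 228, 242, 245, 248, 246, 247, 244, 242, 233, 206, 189, 243, 255, 255, 93, 89]
164 [93, 98, 103, 255, 255, 255, 246, 231, 241, 244, 248, 245, 246, 243, 241, 234, 216, 181, 238, 238, 211, 73, 73]
176 [88, 93, 96, 253, 255, 240, 207, 233, 242, 243, 248, 245, 245, 242, 240, 233, 218, 157, 237, 236, 164, 66, 64]
188 [84, 87, 89, 242, 255, 238, 206, 234, 241, 243, 247, 244, 244, 216, 184, 177, 172, 157, 233, 237, 120, 59, 56]
200 [80, 80, 81, 229, 255, 255, 169, 165, 165, 165, 209, 160, 165, 160, 159, 158, 161, 161, 228, 235, 67, 55, 51]
212 [72, 75, 77, 155, 255, 255, 255, 225, 157, 155, 159, 158, 159, 157, 156, 153, 192, 230, 232, 231, 51, 49, 47]
[[ 0.4573 -0.3719  0.008 ]
 [ 0.4575 -0.2832  0.008 ]
 [ 0.6261 -0.2761  0.008 ]
 [ 0.6258 -0.3789  0.008 ]] [ 0.54166086 -0.32752118  0.008     ]
```

drive_tool:
  series:
    - [[0,0.04,0.5],0]
    - [[0,0.04,1.3],0]
    - [[0,0.04,2.2],0]
    - [[0,0.04,3.1],0]
    - [[0,0.04,4],0]
    - [[0,0.04,4.8],0]
    - [[0,0.04,5.4],0]
    - [[0,0.04,5.8],0]
    - [[0,0.04,6],0]
    - [[0,0.04,6.1],0]
    - [[0,0.04,6.1],0]
    - [[0,0.04,6.1],0]

```text
time_s: 2.62
position: [0.5506, -0.3295, 0.0911]
ee_rot: [0.001, 0.0, 1.0, -0.001]
contact_force: [0.3, -0.2, -0.5]
finger_gap: 0.0855
gripper_force: 0.0
```

drive_tool:
  series:
    - [[0,0,0],0]
    - [[0,0,0],0]
    - [[0,0,0],0]
    - [[0,0,0],0]
    - [[0,0,0],0]
    - [[0,0,0],0]
    - [[0,0,0],0]
    - [[0,0,0],0]
    - [[0,0,0],0]
    - [[0,0,0],0]
  jaw: 1
  newtons: 30

```text
time_s: 3.45
position: [0.5505, -0.3279, 0.091]
ee_rot: [0.001, -0.0, 1.0, 0.001]
contact_force: [-1.3, 5.5, 5.3]
finger_gap: 0.046
gripper_force: 31.0
```

drive_tool:
  series:
    - [[0,0.05,-0.2],0]
    - [[0,0.05,-0.6],0]
    - [[0,0.05,-1.2],0]
    - [[0,0.05,-2],0]
    - [[0,0.05,-2.8],0]
    - [[0,0.05,-3.6],0]
    - [[0,0.05,-4.3],0]
    - [[0,0.05,-4.8],0]
    - [[0,0.05,-5],0]
    - [[0,0.05,-5],0]
    - [[0,0.05,-5],0]

```text
time_s: 4.37
position: [0.5499, -0.3281, 0.2145]
ee_rot: [-0.0, 0.0, 1.0, -0.0]
contact_force: [-1.5, -1.3, -2.2]
finger_gap: 0.0453
gripper_force: 31.0
```

Run:
```python
from h import *
s=arm.observe();print(s['position'].round(4),s['contact_force'].round(2),s['ft_torque'].round(3),s['joints'].round(2))
W=grab('wrist');D=grab('side');S=grab('scene')
c=[cv2.resize(W['pixels'],(400,300)),cv2.resize(D['pixels'][160:310,220:420],(400,300)),cv2.resize(S['pixels'][80:230,130:330],(400,300))]
cv2.imwrite('pics/lift.png',np.vstack([np.hstack(c[:2]),np.hstack([c[2],0*c[2]])])[...,::-1])
```

```text
[ 0.5499 -0.3281  0.2145] [-1.55 -1.3  -2.19] [-0.02   0.035 -0.011] [-0.64  0.35  0.4   1.61 -0.   -0.64]
```

View pics/lift.png

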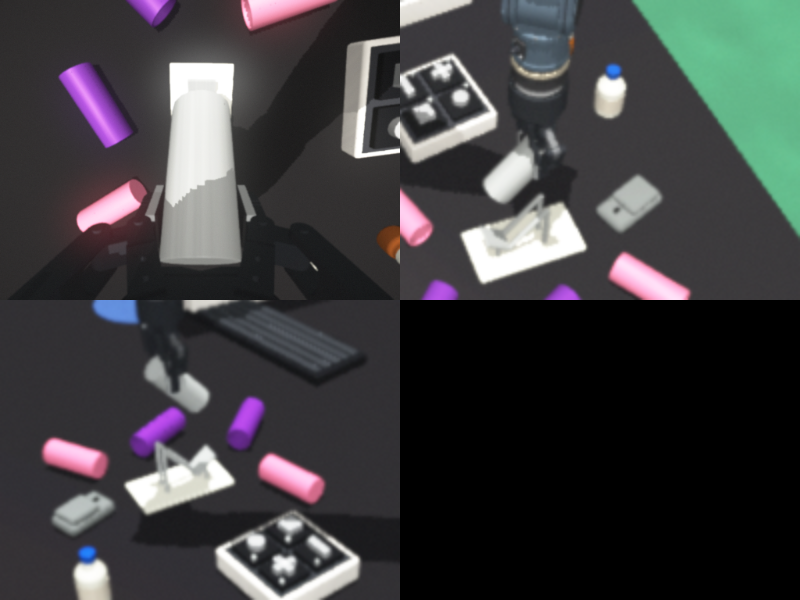

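The tube is held clear of the cradle, still tilted, with its mouth towards -x. The arm has no tilt motion, so I'll bring the tube upright by pivoting it in the grip against the dryer's front wall.

drive_tool:
  series:
    - [[0,0.2,0],0]
    - [[-0.1,0.7,0],0]
    - [[-0.3,1.5,0],0]
    - [[-0.5,2.5,0],0]
    - [[-0.7,3.6,0],0]
    - [[-0.9,4.7,0],0]
    - [[-1.1,5.8,0],0]
    - [[-1.3,6.9,0],0]
    - [[-1.5,7.9,0],0]
    - [[-1.56,8.6,0],0]
    - [[-1.56,8.9,0],0]
    - [[-1.56,9,0],0]

```text
time_s: 5.52
position: [0.5887, -0.1004, 0.2147]
ee_rot: [-0.0, -0.001, 1.0, 0.0]
contact_force: [-0.4, -1.2, -1.5]
finger_gap: 0.0461
gripper_force: 31.1
```

drive_tool:
  series:
    - [[0,0.2,0],0.3]
    - [[0,0.7,0],1]
    - [[0,1.4,0],1.8]
    - [[0,2.2,0],2.6]
    - [[0,3.1,0],3.5]
    - [[0,4,0],4.4]
    - [[0,5,0],5.4]
    - [[0,6,0],6.4]
    - [[0,6.8,0],7.3]
    - [[0,7.5,0],8.2]
    - [[0,7.9,0],9]
    - [[0,8.04,0],9.5]

```text
time_s: 6.52
position: [0.5889, 0.0991, 0.2147]
ee_rot: [-0.0, 0.404, 0.915, 0.0]
contact_force: [-0.1, -0.1, -1.6]
finger_gap: 0.0461
gripper_force: 31.1
```

drive_tool:
  series:
    - [[0,0,0],0.8]
    - [[0,0,0],1.8]
    - [[0,0,0],2.8]
    - [[0,0,0],3.8]
    - [[0,0,0],4.8]
    - [[0,0,0],5.8]
    - [[0,0,0],6.7]
    - [[0,0,0],7.3]
    - [[0,0,0],7.3]
    - [[0,0,0],7.3]

```text
time_s: 7.35
position: [0.589, 0.0974, 0.2147]
ee_rot: [0.0, 0.669, 0.743, -0.0]
contact_force: [0.2, 0.4, -1.3]
finger_gap: 0.0462
gripper_force: 31.1
```

Run:
```python
from h import *
import pickle
s=arm.observe();print(s['position'].round(4),rot(s['ee_rot']).round(3).tolist(),s['joints'].round(2))
F={n:grab(n) for n in('scene','side','wrist')}
pickle.dump(F,open('F2.pkl','wb'))
W,D,S=F['wrist'],F['side'],F['scene']
print(proj(S,s['position']),proj(D,s['position']))
c=[cv2.resize(W['pixels'],(400,300)),cv2.resize(D['pixels'][90:240,170:370],(400,300)),cv2.resize(S['pixels'][180:360,200:440],(800,600))]
cv2.imwrite('pics/pre.png',np.hstack([cv2.resize(c[2],(400,300)),c[0]])[...,::-1])
```

```text
[0.589  0.0974 0.2147] [[-0.105, 0.994, -0.0], [0.994, 0.105, -0.0], [-0.0, -0.0, -1.0]] [ 0.05  0.23  0.25  1.59 -0.    1.52]
[[269.95607821 197.03217844]] [[246.99050673 138.83446423]]
```

View pics/pre.png

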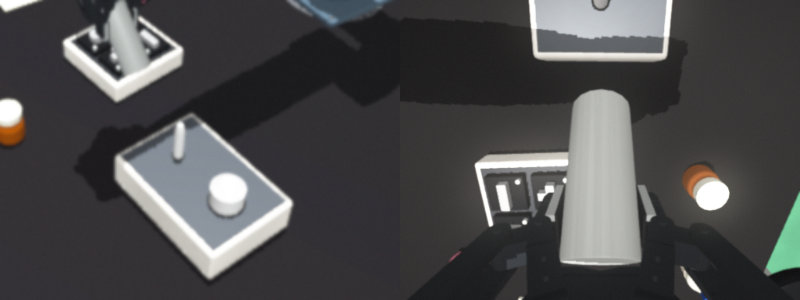

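Run:
```python
from h import *
import pickle
F=pickle.load(open('F2.pkl','rb'));W=F['wrist'];g=cv2.cvtColor(W['pixels'],cv2.COLOR_RGB2GRAY)
for u in(190,220,290,330): print(u,g[55:85,u].tolist())
print([ (v,g[v,235:280:2].tolist()) for v in (0,4,8,12,16)])
T=onz(W,[(190,66),(330,66)],.06);B=onz(W,[(190,74),(330,74)],0);print(T.round(4),B.round(4))
# tube silhouette: mouth extreme row & closed end row
c=258;print(g[105:130,c].tolist(),g[300:345,c].tolist())
p=F['wrist']
s=np.array([.589,.0974,.2147]);h=np.array([-.105,.994,0])
for a in (40,50,60):
  for d in(65,75,85):
    gp=s+[0,0,.008-0]; ax=h*np.cos(np.radians(a))+[0,0,-np.sin(np.radians(a))]; up=h*np.sin(np.radians(a))+[0,0,np.cos(np.radians(a))]
    m=gp+ax*d/1e3; q=gp-ax*(110-d)/1e3
    print(a,d,proj(p,[m+up*.023,q+up*.023,q-up*.023]).round(0)[:,1])
```

```text
190 [94, 97, 96, 95, 97, 94, 97, 95, 96, 95, 101, 138, 203, 233, 234, 231, 222, 214, 200, 184, 165, 150, 115, 70, 45, 42, 41, 43, 41, 43]
220 [101, 100, 99, 99, 98, 100, 99, 98, 96, 98, 101, 133, 205, 237, 239, 235, 229, 221, 208, 193, 174, 158, 128, 81, 52, 46, 43, 47, 44, 43]
290 [100, 100, 97, 100, 100, 99, 99, 98, 98, 97, 99, 104, 143, 207, 235, 235, 230, 224, 215, 201, 186, 170, 152, 116, 71, 50, 44, 46, 45, 47]
330 [96, 96, 95, 97, 97, 96, 94, 95, 96, 95, 95, 96, 123, 192, 232, 235, 231, 224, 215, 204, 189, 165, 127, 78, 50, 40, 40, 41, 39, 43]
[(0, [189, 188, 188, 189, 188, 106, 122, 177, 178, 176, 173, 169, 164, 159, 153, 130, 67, 131, 180, 186, 184, 184, 182]), (4, [190, 191, 190, 191, 188, 148, 85, 166, 177, 175, 171, 166, 161, 156, 148, 105, 103, 181, 186, 186, 185, 185, 184]), (8, [191, 193, 192, 194, 193, 179, 103, 81, 140, 169, 168, 165, 157, 140, 90, 86, 169, 189, 187, 187, 188, 185, 186]), (12, [193, 193, 191, 194, 194, 194, 190, 168, 137, 86, 74, 72, 77, 91, 167, 190, 191, 191, 190, 189, 189, 189, 190]), (16, [195, 197, 195, 195, 196, 195, 195, 196, 194, 194, 195, 194, 193, 193, 191, 193, 194, 192, 191, 191, 190, 190, 188])]
[[0.518  0.1948 0.06  ]
 [0.6453 0.2082 0.06  ]] [[0.5053 0.1895 0.    ]
 [0.6604 0.2059 0.    ]]
[45, 45, 45, 43, 45, 45, 46, 47, 73, 130, 172, 183, 184, 187, 187, 186, 185, 187, 188, 185, 185, 187, 185, 186, 185] [190, 189, 188, 188, 188, 188, 189, 188, 190, 187, 187, 188, 188, 189, 188, 187, 188, 188, 187, 188, 187, 187, 188, 186, 185, 187, 187, 191, 193, 188, 172, 162, 159, 159, 159, 160, 177, 211, 204, 141, 78, 61, 60, 59, 60]
40 65 [129. 384. 361.]
40 75 [113. 354. 339.]
40 85 [ 97. 326. 319.]
50 65 [136. 375. 372.]
50 75 [123. 343. 349.]
50 85 [110. 314. 327.]
60 65 [146. 359. 380.]
60 75 [135. 328. 356.]
60 85 [125. 300. 334.]
```

drive_tool:
  series:
    - [[0,0,0.3],0]
    - [[0,0,0.9],0]
    - [[0,0,1.6],0]
    - [[0,0,2.4],0]
    - [[0,0,3.2],0]
    - [[0,0,3.9],0]
    - [[0,0,4.5],0]
    - [[0,0,4.9],0]
    - [[0,0,5.1],0]
    - [[0,0,5.15],0]
    - [[0,0,5.15],0]

```text
time_s: 8.42
position: [0.5891, 0.0982, 0.0861]
ee_rot: [0.0, 0.669, 0.743, 0.0]
contact_force: [0.3, 0.3, -0.5]
finger_gap: 0.0465
gripper_force: 31.1
```

drive_tool:
  series:
    - [[0.3,0,0],0]
    - [[0.6,0,0],0]
    - [[0.9,0,0],0]
    - [[1.15,0,0],0]
    - [[1.35,0,0],0]
    - [[1.5,0,0],0]
    - [[1.65,0,0],0]
    - [[1.8,0,0],0]
    - [[1.8,0,0],0]

```text
time_s: 9.17
position: [0.5879, 0.1368, 0.0906]
ee_rot: [0.008, 0.67, 0.742, -0.002]
contact_force: [1.3, -14.9, 6.9]
finger_gap: 0.046
gripper_force: 33.3
```

drive_tool:
  series:
    - [[-0.5,0,0],0]
    - [[-0.9,0,0.1],0]
    - [[-0.9,0,0.3],0]
    - [[-0.9,0,0.4],0]
    - [[-0.9,0,0.4],0]
  newtons: 20

```text
time_s: 9.58
position: [0.5851, 0.1212, 0.074]
ee_rot: [-0.002, 0.669, 0.743, -0.001]
contact_force: [0.3, 0.4, -1.6]
finger_gap: 0.046
gripper_force: 32.5
```

drive_tool:
  series:
    - [[0.2,0,0],0]
    - [[0.4,0,0],0]
    - [[0.58,0,-0.28],0]
    - [[0.78,0,-0.54],0]
    - [[0.98,0,-0.74],0]
    - [[1.18,0,-0.9],0]
    - [[1.18,0,-0.9],0]

```text
time_s: 10.17
position: [0.5836, 0.1502, 0.0999]
ee_rot: [0.001, 0.669, 0.743, -0.0]
contact_force: [-1.8, -5.4, -2.1]
finger_gap: 0.0459
gripper_force: 32.8
```

```bash
cat >> h.py <<'E'
def tilt():
    W=grab('wrist');g=cv2.cvtColor(W['pixels'],cv2.COLOR_RGB2GRAY)
    s=arm.observe();print(s['position'].round(4),s['contact_force'].round(1),s['finger_gap'])
    return W,g
E
python3 - <<'E'
from h import *
W,g=tilt();D=grab('side')
cv2.imwrite('pics/t1.png',np.hstack([cv2.resize(W['pixels'],(400,300)),cv2.resize(D['pixels'][80:230,170:370],(400,300))])[...,::-1])
E
```

```text
[0.5836 0.15   0.0997] [-2.  -3.6  0.4] 0.04594171135168718
```

View pics/t1.png

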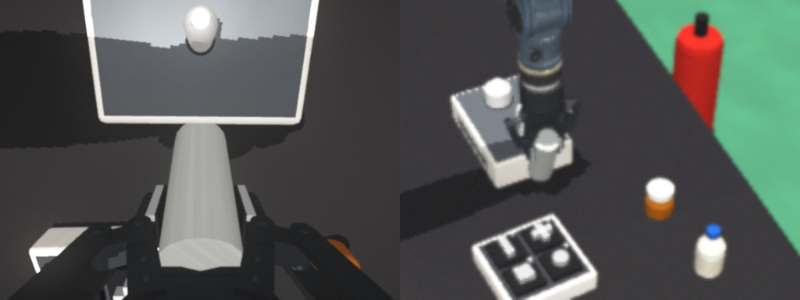

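The wrist view shows the tube turned to a steeper angle, with its rim against the dryer wall (rim top at about (200,125)) and more of the closed end visible. I'll continue the same arc.

drive_tool:
  series:
    - [[0.2,0,-0.14],0]
    - [[0.4,0,-0.26],0]
    - [[0.6,0,-0.36],0]
    - [[0.8,0,-0.44],0]
    - [[1.0,0,-0.52],0]
    - [[1.08,0,-0.54],0]
    - [[1.08,0,-0.54],0]
    - [[1.08,0,-0.54],0]

```text
time_s: 10.93
position: [0.5807, 0.1771, 0.1121]
ee_rot: [-0.0, 0.669, 0.743, 0.0]
contact_force: [0.1, -4.3, -2.9]
finger_gap: 0.0462
gripper_force: 31.6
```

Run:
```python
from h import *
W,g=tilt();D=grab('side');S=grab('scene')
cv2.imwrite('pics/t2.png',np.hstack([cv2.resize(W['pixels'],(400,300)),cv2.resize(S['pixels'][130:280,200:400],(400,300))])[...,::-1])
s=arm.observe()['position'];h=np.array([-.105,.994,0])
for a in (70,75,80,85,90,95):
  for d in(80,85):
    gp=s+[0,0,.008]; r=np.radians(a); ax=h*np.cos(r)+[0,0,-np.sin(r)]; up=h*np.sin(r)+[0,0,np.cos(r)]
    q=gp-ax*(110-d)/1e3;m=gp+ax*d/1e3
    print(a,d,proj(W,[m+up*.023,q+up*.023,q-up*.023]).round(0)[:,1])
c=258;print(list(enumerate(g[120:384,c].tolist(),120))[::3])
```

```text
[0.5807 0.1771 0.1121] [ 0.3 -3.7 -3.4] 0.045990005005265636
70 80 [145. 296. 350.]
70 85 [141. 284. 339.]
75 80 [152. 287. 351.]
75 85 [149. 276. 341.]
80 80 [160. 278. 353.]
80 85 [158. 268. 342.]
85 80 [169. 269. 353.]
85 85 [166. 261. 343.]
90 80 [177. 260. 353.]
90 85 [175. 253. 343.]
95 80 [185. 251. 352.]
95 85 [184. 245. 343.]
[(120, 175), (123, 151), (126, 145), (129, 95), (132, 93), (135, 93), (138, 92), (141, 92), (144, 93), (147, 92), (150, 91), (153, 89), (156, 93), (159, 91), (162, 89), (165, 89), (168, 91), (171, 89), (174, 89), (177, 90), (180, 90), (183, 89), (186, 184), (189, 234), (192, 203), (195, 141), (198, 144), (201, 143), (204, 143), (207, 143), (210, 144), (213, 145), (216, 146), (219, 144), (222, 143), (225, 145), (228, 144), (231, 144), (234, 145), (237, 144), (240, 145), (243, 144), (246, 146), (249, 145), (252, 143), (255, 144), (258, 143), (261, 144), (264, 145), (267, 145), (270, 143), (273, 159), (276, 194), (279, 195), (282, 195), (285, 192), (288, 195), (291, 197), (294, 200), (297, 200), (300, 200), (303, 199), (306, 194), (309, 193), (312, 192), (315, 194), (318, 195), (321, 194), (324, 194), (327, 198), (330, 199), (333, 198), (336, 193), (339, 194), (342, 194), (345, 182), (348, 41), (351, 36), (354, 33), (357, 36), (360, 34), (363, 34), (366, 33), (369, 34), (372, 32), (375, 31), (378, 33), (381, 35)]
```

View pics/t2.png

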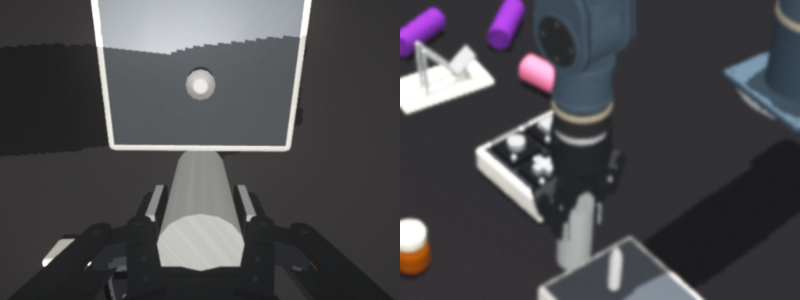

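The tube is at about 80° now: the far edge of its closed end is at row 273 and the near edge at row 346. About 10° remains.

drive_tool:
  series:
    - [[0.15,0,-0.02],0]
    - [[0.3,0,-0.02],0]
    - [[0.4,0,-0.02],0]
    - [[0.5,0,-0.02],0]
    - [[0.56,0,0],0]
    - [[0.56,0,0],0]
    - [[0.56,0,0],0]

```text
time_s: 11.67
position: [0.5798, 0.1898, 0.114]
ee_rot: [0.001, 0.669, 0.743, 0.0]
contact_force: [-1.9, -5.8, 3.1]
finger_gap: 0.0465
gripper_force: 32.2
```

```bash
cat >> h.py <<'E'
def chk():
    W,g=tilt();ss=arm.observe();s=ss['position'];h=rot(ss['ee_rot'])[:,0]
    for a in (80,85,90,95):
      for d in (80,85):
        gp=s+[0,0,.008]; r=np.radians(a); ax=h*np.cos(r)+[0,0,-np.sin(r)]; up=h*np.sin(r)+[0,0,np.cos(r)]
        q=gp-ax*(110-d)/1e3;m=gp+ax*d/1e3
        print(a,d,proj(W,[m+up*.023,q+up*.023,q-up*.023]).round(0)[:,1])
    x=g[:,256:261].mean(1);e=np.abs(np.diff(x));print([(i,int(x[i-2]),int(x[i+3])) for i in range(100,375) if e[i]>12])
    return W,g
E
python3 -c "
from h import *
chk()"
```

```text
[0.5798 0.1898 0.114 ] [-1.3 -6.2  3.3] 0.046053300700983485
80 80 [160. 278. 353.]
80 85 [157. 269. 342.]
85 80 [168. 269. 353.]
85 85 [166. 261. 343.]
90 80 [176. 260. 353.]
90 85 [175. 253. 343.]
95 80 [185. 251. 352.]
95 85 [183. 245. 343.]
[(106, 94, 49), (107, 93, 61), (110, 59, 175), (111, 49, 180), (112, 61, 182), (150, 232, 152), (151, 228, 146), (152, 218, 133), (154, 166, 94), (155, 152, 91), (156, 146, 90), (201, 88, 235), (202, 89, 235), (203, 91, 229), (207, 235, 129), (208, 229, 127), (209, 219, 127), (259, 129, 201), (260, 131, 198), (344, 197, 65), (345, 196, 41), (346, 194, 37), (347, 177, 35)]
```

drive_tool:
  series:
    - [[0.1,0,0],0]
    - [[0.2,0,0],0]
    - [[0.22,0,0],0]
    - [[0.22,0,0],0]
    - [[0.1,0,0],0]
    - [[-0.2,0,0],0]
    - [[-0.4,0,0],0]
    - [[-0.4,0,0],0]

```text
time_s: 12.38
position: [0.5806, 0.1806, 0.1121]
ee_rot: [-0.0, 0.669, 0.743, 0.001]
contact_force: [0.8, 0.7, -2.1]
finger_gap: 0.046
gripper_force: 31.6
```

```bash
python3 -c "
from h import *
W,g=chk()
import pickle;pickle.dump(W,open('W3.pkl','wb'))
c=W['pixels'][60:190,120:400];cv2.imwrite('pics/t3.png',c[...,::-1])
for v in range(96,118,4): print(v,g[v,225:290:2].tolist())
"
```

```text
[0.5805 0.181  0.112 ] [ 0.2 -1.1 -1. ] 0.04572319003104221
80 80 [160. 277. 352.]
80 85 [157. 267. 341.]
85 80 [168. 268. 352.]
85 85 [166. 259. 342.]
90 80 [176. 259. 352.]
90 85 [174. 252. 342.]
95 80 [185. 250. 351.]
95 85 [183. 244. 342.]
[(127, 234, 158), (128, 231, 154), (129, 223, 151), (134, 151, 96), (135, 150, 94), (189, 91, 233), (190, 91, 238), (191, 91, 234), (195, 238, 98), (196, 234, 54), (197, 229, 48), (198, 215, 46), (211, 45, 118), (212, 47, 124), (213, 48, 124), (254, 127, 203), (255, 127, 205), (256, 128, 205), (344, 199, 66), (345, 199, 42), (346, 197, 37), (347, 181, 38)]
96 [97, 95, 96, 96, 96, 98, 96, 98, 96, 92, 71, 51, 69, 106, 144, 161, 156, 126, 89, 60, 54, 79, 94, 95, 97, 96, 96, 95, 96, 95, 95, 94, 94]
100 [96, 96, 95, 96, 97, 96, 97, 97, 81, 54, 92, 168, 188, 192, 190, 190, 190, 191, 189, 184, 145, 59, 60, 94, 96, 96, 95, 95, 95, 95, 97, 96, 94]
104 [94, 94, 95, 97, 96, 96, 97, 88, 90, 169, 190, 193, 194, 197, 199, 205, 200, 196, 194, 191, 187, 176, 113, 68, 93, 97, 96, 98, 94, 94, 95, 94, 95]
108 [95, 94, 94, 95, 96, 95, 98, 152, 184, 189, 194, 201, 207, 208, 205, 208, 208, 207, 204, 196, 190, 184, 180, 164, 106, 95, 97, 96, 96, 97, 94, 94, 92]
112 [94, 95, 94, 95, 94, 96, 113, 169, 181, 191, 196, 203, 220, 234, 238, 236, 235, 231, 220, 200, 194, 187, 177, 168, 134, 94, 92, 96, 94, 94, 95, 93, 92]
116 [92, 93, 96, 94, 95, 95, 142, 168, 179, 187, 196, 226, 237, 238, 239, 240, 240, 238, 234, 226, 192, 181, 175, 166, 154, 103, 94, 95, 93, 94, 95, 92, 93]
```

```bash
python3 -c "
from h import *
import pickle
W=pickle.load(open('W3.pkl','rb'));g=cv2.cvtColor(W['pixels'],cv2.COLOR_RGB2GRAY)
s=arm.observe();Rm=rot(s['ee_rot']);p=s['position']
m=(g[92:145,235:285]>222).astype(np.uint8);c,l,st,ce=cv2.connectedComponentsWithStats(m);i=1+st[1:,4].argmax();uv=ce[i]+[235,92];print(st[i],uv)
P=onz(W,[uv],.13)[0]
# shaft silhouette centre near tip rows
m=((g[240:360,180:340]>165)).astype(np.uint8);c,l,st,ce=cv2.connectedComponentsWithStats(m);i=l[60,78];print(st[i],ce[i]+[180,240])
q=(l==i).astype(np.uint8);cn=max(cv2.findContours(q,0,2)[0],key=cv2.contourArea);e=cv2.fitEllipse(cn);print(e);
C=onz(W,[np.array(e[0])+[180,240]],p[2]+.008+.0265)[0]
F=onz(W,[(200,190),(300,190)],.06)
print('tip',P,'tubetop',C,'tcp',p,'front',F)
print('tool-frame tip-tube',Rm.T@(P-C)*1000,'tip-tcp',Rm.T@(P-p)*1000)
"
```

```text
[ 12  18  17  18 241] [255.11618257 118.77593361]
[  20   16  114   90 8175] [256.39975535 302.77663609]
((76.48802947998047, 63.26787567138672), (90.58493041992188, 116.1860122680664), 89.24673461914062)
tip [0.57279428 0.25279799 0.13      ] tubetop [0.58086808 0.18053154 0.14650596] tcp [0.58045603 0.18098415 0.11200596] front [[0.5412266  0.19623815 0.06      ]
 [0.60800534 0.20319634 0.06      ]]
tool-frame tip-tube [72.68411092 -0.5169049  16.63808922] tip-tcp [ 72.2538572   -0.14466268 -17.86264933]
```

drive_tool:
  series:
    - [[-0.1,0,-0.2],0]
    - [[-0.1,0,-0.7],0]
    - [[-0.1,0,-1.5],0]
    - [[-0.1,0,-2.4],0]
    - [[0,0,-3.3],0]
    - [[0,0,-4],0]
    - [[0,0,-4.5],0]
    - [[0,0,-4.7],0]
    - [[0.3,0,-4.7],0]
    - [[0.7,0,-4.7],0]
    - [[1,0,-4.7],0]
    - [[1,0,-4.7],0]

```text
time_s: 13.43
position: [0.5766, 0.2077, 0.2279]
ee_rot: [-0.001, 0.668, 0.744, -0.001]
contact_force: [-0.3, 0.3, -1.3]
finger_gap: 0.0462
gripper_force: 31.6
```

drive_tool:
  series:
    - [[0.1,0,0],0]
    - [[0.4,0,0],0]
    - [[0.8,0,0],0]
    - [[1.2,0,0],0]
    - [[1.55,0,0],0]
    - [[1.8,0,0],0]
    - [[1.9,0,0],0]
    - [[1.9,0,0],0]
    - [[1.9,0,0],0]

```text
time_s: 14.18
position: [0.5727, 0.2529, 0.2296]
ee_rot: [0.0, 0.669, 0.743, -0.0]
contact_force: [0.2, -0.3, -0.3]
finger_gap: 0.046
gripper_force: 31.6
```

Run:
```python
from h import *
s=arm.observe();print(s['position'],s['joints'].round(2))
W=grab('wrist');D=grab('side');S=grab('scene')
for f,n in((D,'D'),(S,'S')): print(n,proj(f,[s['position'],[.573,.2528,.13],s['position']+[0,0,-.0755]]).round(0).tolist())
cv2.imwrite('pics/o1.png',np.hstack([cv2.resize(D['pixels'][85:205,160:320],(400,300)),cv2.resize(S['pixels'][170:320,250:450],(400,300))])[...,::-1])
```

```text
[0.57274423 0.25293761 0.22955664] [ 0.31  0.32  0.38  1.63 -0.    1.77]
D [[228.0, 110.0], [229.0, 132.0], [229.0, 126.0]]
S [[310.0, 226.0], [308.0, 256.0], [308.0, 249.0]]
```

View pics/o1.png

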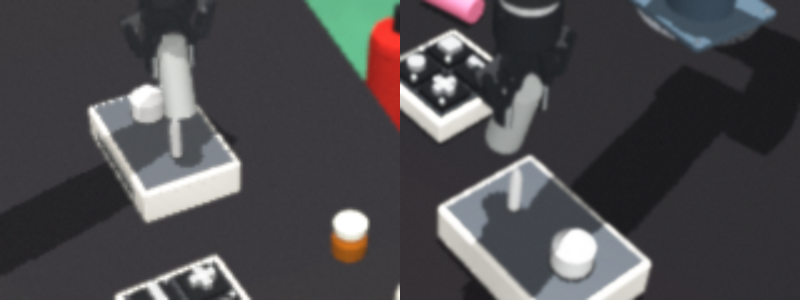

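The picture budget is now used up. Side view: the tube hangs above the post at about (178,125). In the scene view the tube seems to lean, so I'll measure that numerically.

Run:
```python
from h import *
chk()
s=arm.observe()['position'];h=np.array([-.105,.994,0])
for n,(x0,x1,y0,y1) in dict(scene=(285,335,200,258),side=(218,245,90,140)).items():
    f=grab(n);g=cv2.cvtColor(f['pixels'],cv2.COLOR_RGB2GRAY)
    print(n)
    for v in range(y0,y1,4): print(v,g[v,x0:x1:2].tolist())
    for a in (75,90,105):
        r=np.radians(a);ax=h*np.cos(r)+[0,0,-np.sin(r)];gp=s+[0,0,.008]
        print(a,proj(f,[gp-ax*.0265,gp,gp+ax*.0835]).round(1).tolist())
```

```text
[0.5729 0.2524 0.2296] [-0.3  0.7 -1.8] 0.046096971549264225
80 80 [160. 278. 353.]
80 85 [157. 268. 342.]
85 80 [168. 269. 353.]
85 85 [166. 261. 343.]
90 80 [177. 260. 353.]
90 85 [175. 253. 343.]
95 80 [185. 251. 352.]
95 85 [184. 245. 343.]
[(162, 94, 108), (164, 88, 177), (165, 70, 182), (166, 68, 184), (195, 233, 126), (196, 232, 114), (197, 228, 132), (198, 214, 180), (199, 174, 196), (200, 126, 198), (201, 114, 198), (212, 194, 128), (213, 193, 127), (254, 129, 205), (255, 128, 207), (256, 131, 205), (344, 200, 66), (345, 200, 41), (346, 198, 38), (347, 181, 37)]
scene
200 [233, 241, 206, 84, 90, 152, 80, 67, 43, 40, 37, 38, 37, 38, 37, 35, 36, 34, 34, 36, 38, 41, 41, 38, 40]
204 [65, 54, 71, 97, 80, 80, 76, 56, 34, 35, 38, 38, 36, 37, 36, 37, 36, 34, 32, 37, 38, 38, 36, 37, 47]
208 [39, 47, 69, 49, 38, 44, 64, 38, 36, 34, 42, 38, 36, 47, 130, 167, 153, 76, 34, 36, 38, 43, 46, 48, 51]
212 [28, 33, 43, 38, 35, 37, 40, 37, 39, 35, 35, 37, 43, 137, 177, 178, 176, 171, 98, 59, 44, 50, 50, 49, 50]
216 [56, 58, 38, 33, 33, 37, 38, 36, 76, 57, 36, 74, 157, 175, 176, 176, 176, 177, 1
[... 1661 characters left out ...]
62, 141, 181, 209, 216, 215, 206, 176, 119, 64, 59, 59, 59]
114 [58, 61, 155, 174, 205, 217, 217, 208, 188, 103, 59, 60, 57, 60]
118 [110, 81, 72, 166, 197, 215, 217, 211, 193, 148, 58, 57, 59, 59]
122 [255, 241, 221, 171, 189, 211, 218, 214, 201, 167, 69, 59, 59, 59]
126 [231, 226, 217, 177, 180, 208, 218, 215, 204, 179, 101, 59, 59, 59]
130 [197, 196, 191, 168, 164, 201, 217, 216, 208, 189, 103, 136, 70, 60]
134 [109, 94, 78, 77, 81, 161, 205, 99, 80, 80, 79, 80, 103, 102]
138 [80, 80, 81, 79, 83, 182, 196, 114, 80, 80, 81, 79, 80, 87]
75 [[228.0, 103.0], [227.6, 107.9], [226.3, 122.5]]
90 [[227.2, 101.8], [227.6, 107.9], [228.8, 126.5]]
105 [[226.4, 100.9], [227.6, 107.9], [231.2, 129.3]]
```

```bash
cat >> h.py <<'E'
from scipy.optimize import least_squares
def fit(W,rows,ss):
    s=ss['position'];h=rot(ss['ee_rot'])[:,0]
    def pts(x):
        r=np.radians(x[0]);ax=h*np.cos(r)+[0,0,-np.sin(r)];up=h*np.sin(r)+[0,0,np.cos(r)]
        q=s+h*x[1]/1e3+np.array([0,0,x[2]/1e3]);m=q+ax*.11
        return np.array([m+up*.023,q+up*.023,q-up*.023]),q,m
    o=least_squares(lambda x:proj(W,pts(x)[0])[:,1]-rows,[95,0,30])
    return o.x,o.cost,pts(o.x)
E
python3 - <<'E'
from h import *
ss=arm.observe();W=grab('wrist')
for r in ((213,255,346),(213,254,348)):
    x,c,(P,q,m)=fit(W,np.array(r,float),ss);print(x.round(1),c,q.round(4),m.round(4),(m-ss['position']).round(4))
    for n in('scene','side'): print(n,proj(grab(n),[q,m]).round(1).tolist())
E
```

```text
[103.2 -13.   17.8] 5.6545549686242126e-27 [0.5742 0.2395 0.2474] [0.5768 0.2145 0.1403] [ 0.004  -0.0379 -0.0893]
scene [[306.8, 217.6], [298.1, 243.7]]
side [[228.9, 107.7], [233.3, 135.5]]
[103.7 -10.6  21.1] 8.077935669463161e-27 [0.5739 0.242  0.2507] [0.5767 0.216  0.1438] [ 0.0038 -0.0365 -0.0858]
scene [[307.5, 217.1], [298.6, 243.1]]
side [[228.6, 106.5], [233.1, 134.5]]
```

```bash
cat >> h.py <<'E'
def fit2(W,rows,ss,pz=.008,d0=80):
    s=ss['position'];h=rot(ss['ee_rot'])[:,0]
    def pts(x):
        r=np.radians(x[0]);ax=h*np.cos(r)+[0,0,-np.sin(r)];up=h*np.sin(r)+[0,0,np.cos(r)]
        g=s+[0,0,pz];m=g+ax*x[1]/1e3;q=m-ax*.11
        return np.array([m+up*.023,q+up*.023]),q,m
    o=least_squares(lambda x:proj(W,pts(x)[0])[:,1]-rows,[95,d0])
    return o.x,pts(o.x)[1],pts(o.x)[2]
E
python3 - <<'E'
from h import *
ss=arm.observe();W=grab('wrist');S=grab('scene');D=grab('side')
for pz in(.003,.008,.014):
    x,q,m=fit2(W,np.array((213,255.)),ss,pz);print(pz,x.round(1),(m-ss['position']).round(4),'S',proj(S,[q,m]).round(1).tolist(),'D',proj(D,[q,m]).round(1).tolist())
E
```

```text
0.003 [109.   20.6] [ 0.0007 -0.0067 -0.0165] S [[321.1, 204.4], [307.9, 229.8]] D [[222.8, 84.6], [228.7, 114.5]]
0.008 [108.1  38.4] [ 0.0012 -0.0119 -0.0285] S [[318.6, 206.7], [306.2, 232.2]] D [[223.8, 88.4], [229.4, 118.0]]
0.014 [107.3  55.5] [ 0.0017 -0.0164 -0.039 ] S [[316.5, 208.7], [304.8, 234.3]] D [[224.7, 91.7], [230.1, 121.1]]
```

The wrist and scene fits agree that the tube over-rotated to about 107° (mouth 17° back towards -y). I'll put the mouth over the post part way and pull back, so the post brings the tube upright.

drive_tool:
  series:
    - [[0.2,0,0],0]
    - [[0.5,0,0],0]
    - [[0.64,0,0.2],0]
    - [[0.64,0,0.6],0]
    - [[0.64,0,1],0]
    - [[0.64,0,1.3],0]
    - [[0.64,0,1.6],0]
    - [[0.64,0,1.8],0]
    - [[0.64,0,1.8],0]

```text
time_s: 15.63
position: [0.5701, 0.2685, 0.1822]
ee_rot: [-0.001, 0.669, 0.743, -0.001]
contact_force: [-0.6, 0.0, -1.6]
finger_gap: 0.0458
gripper_force: 31.6
```

drive_tool:
  series:
    - [[0,0,0.2],0]
    - [[0,0,0.5],0]
    - [[0,0,0.8],0]
    - [[0,0,0.98],0]
    - [[0,0,0.98],0]

```text
time_s: 16.05
position: [0.5702, 0.2685, 0.1581]
ee_rot: [-0.001, 0.669, 0.743, -0.001]
contact_force: [0.2, 0.7, -1.3]
finger_gap: 0.0461
gripper_force: 31.6
```

Run:
```python
from h import *
s=arm.observe();p=s['position'];print(p.round(4),s['contact_force'].round(1))
h=np.array([-.105,.994,0])
for n,(x0,x1,y0,y1) in dict(scene=(285,335,212,290),side=(216,246,90,140)).items():
    f=grab(n);g=cv2.cvtColor(f['pixels'],cv2.COLOR_RGB2GRAY)
    print(n)
    for v in range(y0,y1,4): print(v,g[v,x0:x1:2].tolist())
    for d in (65,75,85):
        r=np.radians(107);ax=h*np.cos(r)+[0,0,-np.sin(r)];gp=p+[0,0,.008]
        print(d,proj(f,[gp-ax*(.11-d/1e3),gp+ax*d/1e3]).round(1).tolist())
```

```text
[0.5702 0.2685 0.1581] [ 0.2  0.7 -1.3]
scene
212 [29, 81, 90, 33, 32, 49, 91, 120, 33, 33, 35, 37, 37, 38, 37, 38, 39, 39, 41, 38, 37, 37, 36, 33, 53]
216 [57, 60, 66, 127, 230, 254, 254, 240, 67, 33, 36, 36, 37, 37, 40, 38, 40, 39, 39, 40, 38, 37, 36, 38, 60]
220 [176, 250, 254, 252, 236, 216, 211, 208, 137, 34, 34, 36, 36, 37, 40, 38, 40, 39, 39, 38, 39, 37, 36, 46, 53]
224 [249, 226, 216, 215, 212, 206, 187, 128, 48, 43, 36, 36, 35, 35, 38, 38, 37, 38, 35, 38, 37, 36, 39, 41, 36]
228 [217, 214, 205, 171, 93, 41, 50, 68, 80, 64, 42, 38, 38, 37, 38, 39, 36, 39, 36, 31, 37, 37, 39, 37, 37]
232 [135, 59, 45, 55, 64, 76, 80, 79, 75, 47, 35, 35, 37, 37, 36, 36, 46, 58, 44, 31, 36, 35, 36, 36, 41]
236 [50, 50, 48, 43, 69, 48, 38, 46, 59, 38, 35, 32, 35, 36, 42, 120, 175, 176, 170, 88, 37, 39, 45, 50, 49]
240 [49, 51, 48, 43, 39, 35, 36, 38, 39, 40, 73, 43, 36, 38, 92, 171, 177, 178, 178, 156, 125, 64, 49, 50, 49]
244 [49, 50, 49, 50, 38, 35, 35, 37, 37, 34, 42, 38, 55, 159, 175, 176, 176, 177, 169, 96, 119, 52, 51, 50, 50]
248 [49, 51, 49, 49, 49, 47, 35, 36, 36, 37, 37, 48, 109, 164, 1
[... 1647 characters left out ...]
, 48, 46, 59]
110 [58, 45, 44, 42, 42, 43, 44, 43, 42, 46, 44, 48, 47, 52, 60]
114 [55, 41, 44, 49, 119, 151, 151, 148, 128, 44, 44, 51, 55, 59, 60]
118 [44, 43, 45, 119, 157, 168, 168, 163, 144, 99, 66, 58, 58, 59, 58]
122 [222, 49, 98, 126, 197, 217, 215, 209, 178, 107, 81, 58, 59, 59, 61]
126 [223, 143, 90, 129, 192, 212, 217, 211, 195, 147, 105, 112, 58, 59, 58]
130 [193, 196, 195, 188, 184, 208, 217, 214, 201, 167, 85, 82, 136, 72, 58]
134 [94, 109, 94, 80, 167, 204, 217, 214, 204, 179, 101, 80, 81, 104, 104]
138 [79, 77, 79, 80, 128, 196, 215, 217, 208, 189, 141, 79, 79, 87, 107]
65 [[224.4, 110.0], [229.5, 137.5]]
75 [[224.9, 112.5], [230.0, 139.9]]
85 [[225.3, 115.1], [230.4, 142.4]]
```

The post goes into the mouth and shows below it at scene (307,272), with no contact force. I'll pull back slowly.

drive_tool:
  series:
    - [[-0.2,0,0],0]
    - [[-0.4,0,0],0]
    - [[-0.55,0,0],0]
    - [[-0.7,0,0],0]
    - [[-0.82,0,0],0]
    - [[-0.94,0,0],0]
    - [[-1.02,0,0],0]
    - [[-1.1,0,0],0]
    - [[-1.14,0,0],0]
    - [[-1.14,0,0],0]

```text
time_s: 16.98
position: [0.5735, 0.2425, 0.1593]
ee_rot: [-0.002, 0.669, 0.744, 0.001]
contact_force: [0.3, 7.6, -6.4]
finger_gap: 0.0458
gripper_force: 31.0
```

```bash
cat > v.py <<'E'
from h import *
s=arm.observe();p=s['position'];print(p.round(4),s['contact_force'].round(1))
h=rot(s['ee_rot'])[:,0]
W=grab('wrist');g=cv2.cvtColor(W['pixels'],cv2.COLOR_RGB2GRAY)
x=g[:,256:261].mean(1);e=np.abs(np.diff(x));print('wrist edges',[(i,int(x[i-2]),int(x[i+3])) for i in range(140,375) if e[i]>12])
S=grab('scene');g=cv2.cvtColor(S['pixels'],cv2.COLOR_RGB2GRAY)
u0,v0=proj(S,[p])[0].astype(int)
print(u0,v0)
for v in range(v0-22,v0+42,4): print(v,g[v,u0-26:u0+26:2].tolist())
for a in (80,90,100):
    r=np.radians(a);ax=h*np.cos(r)+[0,0,-np.sin(r)];up=h*np.sin(r)+[0,0,np.cos(r)];gp=p+[0,0,.008]
    q=gp-ax*.033;m=gp+ax*.077
    print(a,'S q,m',proj(S,[q,m]).round(1).tolist(),'W mouthfar,closedfar',proj(W,[m+up*.023,q+up*.023])[:,1].round(0))
E
python3 v.py
```

```text
[0.5735 0.2425 0.1593] [ 0.3  7.6 -6.4]
wrist edges [(171, 88, 70), (172, 86, 125), (173, 82, 162), (174, 64, 173), (175, 50, 174), (179, 173, 144), (279, 147, 189), (344, 188, 62), (345, 188, 39), (346, 187, 37), (347, 171, 34)]
305 244
222 [83, 172, 247, 253, 254, 231, 118, 81, 59, 42, 38, 36, 37, 37, 39, 36, 38, 37, 34, 34, 36, 40, 37, 37, 40, 49]
226 [255, 247, 66, 70, 78, 74, 77, 73, 47, 36, 35, 37, 37, 36, 35, 50, 69, 48, 34, 34, 37, 36, 37, 39, 46, 49]
230 [221, 218, 129, 59, 45, 37, 38, 63, 41, 35, 35, 34, 36, 39, 109, 160, 162, 158, 72, 38, 38, 46, 50, 50, 50, 49]
234 [212, 170, 67, 34, 36, 35, 36, 37, 38, 81, 59, 37, 44, 88, 156, 162, 162, 157, 74, 108, 80, 49, 49, 50, 50, 50]
238 [46, 48, 50, 46, 37, 35, 38, 36, 35, 35, 37, 48, 144, 179, 180, 176, 168, 153, 70, 113, 66, 48, 49, 49, 50, 50]
242 [50, 49, 49, 50, 50, 41, 36, 36, 37, 36, 53, 102, 167, 181, 180, 175, 168, 148, 65, 106, 57, 50, 50, 49, 49, 51]
246 [49, 49, 49, 49, 51, 49, 49, 36, 33, 43, 131, 139, 169, 179, 182, 175, 165, 143, 69, 50, 50, 49, 49, 50, 49, 50]
250 [51, 51, 49, 50, 50, 49, 49, 48, 39, 53, 136, 136,
[... 557 characters left out ...]
, 71]
270 [166, 143, 141, 141, 141, 141, 141, 141, 121, 73, 72, 82, 115, 192, 210, 180, 78, 69, 69, 69, 70, 69, 70, 70, 69, 70]
274 [142, 142, 143, 143, 143, 140, 115, 78, 70, 70, 70, 69, 79, 161, 187, 121, 69, 70, 70, 70, 70, 69, 69, 69, 69, 69]
278 [145, 142, 142, 142, 139, 92, 69, 71, 69, 70, 69, 70, 69, 69, 70, 69, 69, 70, 70, 69, 70, 69, 68, 69, 70, 71]
282 [254, 189, 142, 137, 121, 72, 69, 70, 69, 70, 69, 70, 70, 69, 71, 69, 70, 69, 70, 69, 70, 69, 69, 70, 70, 70]
80 S q,m [[305.2, 231.6], [308.0, 266.6]] W mouthfar,closedfar [162. 284.]
90 S q,m [[306.7, 232.8], [304.5, 263.8]] W mouthfar,closedfar [178. 264.]
100 S q,m [[308.3, 234.3], [301.2, 260.4]] W mouthfar,closedfar [195. 245.]
```

drive_tool:
  series:
    - [[0.1,0,0],0]
    - [[0.25,0,0],0]
    - [[0.4,0,0],0]
    - [[0.48,0,0],0]
    - [[0.48,0,0],0]
    - [[0.48,0,0],0]

```text
time_s: 17.58
position: [0.5731, 0.252, 0.1604]
ee_rot: [0.001, 0.669, 0.743, -0.0]
contact_force: [-0.2, 0.4, -2.6]
finger_gap: 0.0456
gripper_force: 31.3
```

```bash
python3 v.py
```

```text
[0.5731 0.252  0.1604] [-0.2  0.4 -2.6]
wrist edges [(180, 85, 140), (181, 86, 141), (278, 145, 187), (344, 187, 61), (345, 187, 38), (346, 186, 36), (347, 169, 34)]
308 246
224 [255, 253, 234, 207, 211, 185, 105, 80, 55, 40, 37, 37, 36, 38, 39, 37, 37, 36, 33, 36, 38, 38, 37, 37, 42, 48]
228 [221, 175, 50, 75, 76, 76, 78, 71, 43, 35, 35, 37, 38, 35, 37, 54, 67, 42, 33, 35, 37, 37, 37, 42, 49, 50]
232 [209, 171, 50, 62, 42, 37, 41, 62, 37, 37, 34, 38, 40, 44, 126, 163, 163, 144, 48, 36, 39, 47, 50, 50, 49, 50]
236 [47, 49, 46, 34, 34, 36, 38, 37, 42, 88, 44, 37, 44, 102, 160, 163, 163, 148, 63, 119, 62, 51, 50, 49, 50, 49]
240 [49, 50, 50, 39, 37, 35, 37, 38, 35, 34, 38, 66, 161, 176, 176, 174, 166, 134, 61, 120, 54, 49, 51, 49, 50, 49]
244 [50, 50, 49, 49, 48, 41, 35, 37, 36, 38, 58, 119, 177, 179, 180, 173, 164, 129, 69, 98, 51, 51, 49, 50, 49, 49]
248 [49, 51, 51, 49, 49, 50, 49, 36, 33, 60, 142, 136, 175, 179, 177, 172, 162, 132, 61, 50, 50, 50, 51, 49, 50, 50]
252 [49, 50, 50, 51, 49, 50, 50, 45, 42, 75, 148, 139, 176, 179, 177, 170, 160, 158, 229, 223, 90, 49, 50, 49, 51, 50]
2
[... 495 characters left out ...]
 70, 69]
272 [142, 142, 142, 143, 143, 142, 142, 125, 73, 70, 76, 161, 208, 200, 109, 71, 69, 69, 69, 69, 70, 70, 70, 70, 69, 69]
276 [142, 143, 143, 142, 142, 139, 113, 82, 70, 70, 70, 69, 78, 70, 67, 69, 69, 71, 71, 71, 70, 70, 70, 69, 69, 69]
280 [141, 143, 142, 143, 138, 88, 70, 70, 71, 70, 70, 69, 69, 70, 71, 70, 70, 70, 70, 69, 69, 69, 70, 70, 68, 70]
284 [240, 153, 143, 137, 118, 70, 70, 68, 70, 70, 69, 70, 67, 70, 70, 69, 69, 71, 71, 70, 70, 69, 69, 70, 76, 111]
80 S q,m [[307.6, 233.6], [310.2, 268.7]] W mouthfar,closedfar [162. 284.]
90 S q,m [[309.1, 234.8], [306.8, 265.8]] W mouthfar,closedfar [178. 264.]
100 S q,m [[310.7, 236.3], [303.4, 262.4]] W mouthfar,closedfar [194. 245.]
```

The tube is at about 87° and the post is centred in the mouth. I'll lower it gently and watch the force.

drive_tool:
  series:
    - [[0,0,0.15],0]
    - [[0,0,0.35],0]
    - [[0,0,0.55],0]
    - [[0,0,0.75],0]
    - [[0,0,0.9],0]
    - [[0,0,1],0]
    - [[0,0,1],0]

```text
time_s: 18.27
position: [0.5722, 0.2522, 0.1338]
ee_rot: [-0.0, 0.669, 0.743, -0.001]
contact_force: [0.2, 0.1, -1.1]
finger_gap: 0.0457
gripper_force: 31.3
```

drive_tool:
  series:
    - [[0,0,0.06],0]
    - [[0,0,0.12],0]
    - [[0,0,0.18],0]
    - [[0,0,0.2],0]
    - [[0,0,0.2],0]

```text
time_s: 18.68
position: [0.5731, 0.2526, 0.1312]
ee_rot: [0.0, 0.669, 0.743, 0.001]
contact_force: [-1.4, 0.6, 3.5]
finger_gap: 0.046
gripper_force: 31.6
```

```bash
python3 v.py
```

```text
[0.5731 0.2526 0.1312] [-1.4  0.6  3.5]
wrist edges [(180, 67, 109), (181, 67, 111), (278, 114, 151), (344, 152, 47), (345, 152, 28), (346, 149, 27), (347, 136, 25)]
307 255
233 [207, 137, 68, 41, 50, 54, 68, 79, 71, 42, 40, 38, 37, 38, 38, 37, 36, 38, 33, 36, 38, 38, 37, 38, 43, 49]
237 [47, 49, 46, 60, 76, 76, 78, 77, 54, 36, 35, 38, 37, 37, 36, 48, 73, 51, 33, 34, 37, 38, 38, 42, 49, 50]
241 [49, 50, 42, 57, 53, 39, 38, 58, 43, 35, 33, 34, 36, 38, 97, 162, 164, 156, 69, 37, 38, 45, 49, 51, 51, 50]
245 [50, 51, 49, 36, 35, 35, 37, 37, 37, 76, 63, 36, 40, 74, 153, 163, 164, 156, 72, 107, 70, 50, 49, 51, 50, 49]
249 [49, 51, 49, 47, 37, 34, 37, 37, 37, 37, 38, 46, 145, 177, 178, 175, 167, 147, 66, 113, 60, 51, 50, 49, 50, 50]
253 [49, 50, 50, 49, 50, 44, 36, 37, 37, 37, 56, 108, 167, 180, 179, 175, 167, 141, 79, 189, 225, 93, 49, 51, 50, 50]
257 [49, 51, 51, 51, 49, 52, 52, 45, 34, 42, 127, 140, 170, 179, 179, 174, 164, 148, 138, 139, 144, 153, 120, 70, 50, 50]
261 [50, 50, 50, 65, 152, 235, 226, 176, 94, 64, 138, 139, 174, 179, 179, 173, 162, 146, 138, 124, 78, 70, 70, 101, 141, 95]
[... 492 characters left out ...]
0, 69, 69]
281 [152, 143, 144, 142, 141, 105, 69, 70, 70, 69, 70, 71, 69, 72, 70, 69, 68, 69, 70, 69, 69, 70, 68, 70, 70, 70]
285 [254, 241, 153, 104, 80, 71, 70, 70, 70, 70, 70, 70, 69, 70, 70, 70, 69, 70, 69, 70, 70, 69, 70, 71, 90, 172]
289 [207, 243, 217, 138, 74, 69, 70, 70, 70, 71, 70, 70, 70, 69, 70, 70, 69, 68, 70, 71, 69, 69, 80, 166, 244, 253]
293 [195, 192, 196, 212, 207, 136, 74, 69, 70, 70, 69, 70, 69, 70, 68, 69, 70, 69, 70, 68, 68, 70, 138, 251, 253, 254]
80 S q,m [[307.1, 242.4], [309.7, 276.5]] W mouthfar,closedfar [162. 284.]
90 S q,m [[308.7, 243.6], [306.3, 273.6]] W mouthfar,closedfar [178. 264.]
100 S q,m [[310.2, 245.1], [303.0, 270.1]] W mouthfar,closedfar [194. 245.]
```

Contact: about 5 N upward with the TCP at 0.131, so the rim is on the deck. I'll release it and rise.

drive_tool:
  series:
    - [[0,0,0.05],0]
    - [[0,0,0.05],0]

```text
time_s: 18.95
position: [0.5731, 0.2528, 0.1311]
ee_rot: [0.0, 0.669, 0.743, 0.001]
contact_force: [-2.7, -0.1, 7.8]
finger_gap: 0.0457
gripper_force: 32.0
```

drive_tool:
  series:
    - [[0,0,0],0]
    - [[0,0,0],0]
    - [[0,0,0],0]
    - [[0,0,0],0]
    - [[0,0,0],0]
    - [[0,0,0],0]
  jaw: 0.35

```text
time_s: 19.45
position: [0.5727, 0.2523, 0.1283]
ee_rot: [-0.0, 0.669, 0.743, -0.0]
contact_force: [0.4, 0.8, 0.6]
finger_gap: 0.0554
gripper_force: 0.0
```

drive_tool:
  series:
    - [[0,0,0],0]
    - [[0,0,0],0]
    - [[0,0,0],0]
    - [[0,0,0],0]
    - [[0,0,0],0]
    - [[0,0,0],0]
  jaw: 0

```text
time_s: 19.95
position: [0.5728, 0.2524, 0.1288]
ee_rot: [0.0, 0.669, 0.743, 0.0]
contact_force: [-0.4, 0.6, -0.6]
finger_gap: 0.0854
gripper_force: 0.0
```

drive_tool:
  series:
    - [[0,0,-0.2],0]
    - [[0,0,-0.6],0]
    - [[0,0,-1.2],0]
    - [[0,0,-1.9],0]
    - [[0,0,-2.6],0]
    - [[0,0,-3.3],0]
    - [[0,0,-3.9],0]
    - [[0,0,-4.2],0]
    - [[0,0,-4.2],0]

```text
time_s: 20.7
position: [0.5741, 0.2528, 0.2375]
ee_rot: [0.002, 0.669, 0.743, 0.003]
contact_force: [0.2, -0.8, -0.3]
finger_gap: 0.086
gripper_force: 0.0
```

Run:
```python
from h import *
s=arm.observe();p=s['position'];print(p.round(4),s['contact_force'].round(1),s['joints'].round(2))
for n,c in(('scene',(307,258)),('side',(229,130))):
    f=grab(n);g=cv2.cvtColor(f['pixels'],cv2.COLOR_RGB2GRAY);print(n)
    for v in range(c[1]-30,c[1]+28,4): print(v,g[v,c[0]-20:c[0]+20:2].tolist())
    b=np.array([.573,.2528,.06]);print(proj(f,[b,b+[0,0,.11]]).round(1).tolist())
```

```text
[0.5741 0.2528 0.2375] [ 0.2 -0.8 -0.3] [ 0.31  0.32  0.4   1.64 -0.    1.77]
scene
228 [212, 184, 49, 36, 75, 152, 81, 49, 49, 50, 51, 49, 50, 49, 50, 50, 50, 51, 50, 51]
232 [58, 45, 52, 54, 108, 121, 58, 51, 50, 51, 48, 51, 50, 51, 50, 50, 49, 49, 49, 50]
236 [50, 50, 49, 49, 49, 50, 49, 56, 103, 144, 184, 163, 120, 80, 53, 49, 50, 48, 51, 51]
240 [49, 50, 50, 50, 51, 53, 144, 248, 251, 251, 250, 250, 250, 240, 175, 84, 49, 49, 50, 50]
244 [49, 50, 49, 51, 49, 55, 138, 165, 166, 166, 165, 164, 165, 164, 165, 139, 53, 50, 50, 50]
248 [49, 50, 50, 49, 50, 54, 116, 151, 165, 166, 166, 165, 165, 166, 162, 121, 53, 48, 50, 50]
252 [50, 50, 51, 50, 49, 58, 122, 151, 163, 172, 177, 179, 175, 168, 159, 184, 238, 161, 57, 50]
256 [49, 50, 50, 50, 53, 87, 132, 153, 164, 172, 175, 177, 175, 167, 155, 139, 141, 177, 227, 170]
260 [50, 73, 173, 228, 223, 164, 138, 156, 165, 171, 176, 178, 175, 165, 150, 140, 139, 138, 113, 82]
264 [232, 191, 148, 141, 140, 136, 140, 156, 166, 172, 174, 176, 171, 162, 146, 140, 125, 95, 69, 69]
268 [140, 140, 141, 140, 140, 134, 143, 158, 166, 171, 173, 174, 16
[... 1192 characters left out ...]
 186, 197, 198, 192, 169, 165, 179, 182, 175, 165, 136, 81, 79, 119, 88, 57, 59]
136 [90, 81, 80, 79, 79, 80, 80, 95, 164, 178, 181, 176, 165, 139, 82, 79, 79, 94, 154, 40]
140 [80, 79, 79, 81, 80, 81, 80, 87, 158, 177, 182, 175, 165, 142, 84, 79, 80, 83, 127, 213]
144 [81, 81, 80, 80, 78, 80, 81, 82, 153, 176, 180, 177, 166, 143, 90, 126, 134, 134, 135, 133]
148 [198, 84, 81, 81, 80, 80, 85, 126, 147, 175, 181, 176, 164, 146, 133, 134, 134, 134, 134, 134]
152 [174, 205, 99, 82, 125, 134, 135, 135, 134, 133, 133, 135, 135, 134, 133, 134, 139, 172, 245, 255]
156 [83, 162, 254, 210, 135, 133, 134, 135, 134, 135, 141, 175, 231, 255, 255, 247, 241, 233, 223, 229]
[[230.0, 145.9], [228.6, 123.0]]
```

The tube stands upright over the post: its axis runs from (308.5,244) to (306,276) in the scene view, as predicted. Now the keys, starting with the bar.

drive_tool:
  series:
    - [[-0.2,-0.1,0],0]
    - [[-0.8,-0.4,0],0]
    - [[-1.7,-1,0],0]
    - [[-2.8,-1.6,0],0]
    - [[-4,-2.3,0],0]
    - [[-5.2,-3,0],0]
    - [[-6.4,-3.7,0.2],0]
    - [[-7.6,-4.4,0.8],0]
    - [[-8.6,-5,1.5],0]
    - [[-9.4,-5.4,2.2],0]
    - [[-9.7,-5.6,2.8],0]
    - [[-9.77,-5.62,3.2],0]
  jaw: 1

```text
time_s: 21.8
position: [0.4557, -0.0067, 0.1506]
ee_rot: [-0.002, 0.67, 0.742, -0.002]
contact_force: [-0.1, -0.2, 0.2]
finger_gap: -0.0001
gripper_force: 0.0
```

drive_tool:
  series:
    - [[0,0,0.4],0]
    - [[0,0,0.9],0]
    - [[0,0,1.3],0]
    - [[0,0,1.5],0]
    - [[0,0,1.5],0]
    - [[0,0,1.5],0]

```text
time_s: 22.3
position: [0.4587, -0.0047, 0.1162]
ee_rot: [-0.0, 0.669, 0.743, -0.0]
contact_force: [0.6, -0.6, 0.4]
finger_gap: -0.0001
gripper_force: 0.0
```

```bash
cat > k.py <<'E'
from h import *
s=arm.observe();p=s['position'];Rm=rot(s['ee_rot']);print(p.round(4),s['contact_force'].round(1),s['finger_gap'],s['joints'].round(2))
W=grab('wrist');g=cv2.cvtColor(W['pixels'],cv2.COLOR_RGB2GRAY)
print('tip px',proj(W,[p+Rm[:,2]*.011]).round(0))
for n,P in dict(bar=(.460,-.005,.064),cross=(.5272,.004,.064),round=(.537,-.0625,.064),square=(.4697,-.072,.064)).items():
    P=np.array(P);u,v=proj(W,[P])[0].astype(int);o='-'
    if 45<u<467 and 45<v<339:
        r=g[v-45:v+46,u-45:u+46];t,m=cv2.threshold(r,0,255,cv2.THRESH_OTSU);c,l,st,ce=cv2.connectedComponentsWithStats(m);i=l[45,45]
        o=(t,st[i].tolist(),onz(W,[ce[i]+[u-45,v-45]],.064)[0].round(4))
    print(n,(u,v),(Rm.T@(P-p)*40).round(2),o)
E
python3 k.py
```

```text
[ 0.4587 -0.0047  0.1162] [ 0.6 -0.6  0.4] -6.313440667231766e-05 [-0.16 -0.12 -0.31  1.38  0.    1.31]
tip px [[256. 247.]]
bar (np.int64(257), np.int64(217)) [-0.02  0.05  2.09] (130.0, [30, 13, 30, 78, 1536], array([ 0.4599, -0.0106,  0.064 ]))
cross (np.int64(355), np.int64(214)) [0.06 2.76 2.09] (153.0, [19, 18, 54, 53, 1699], array([0.5266, 0.005 , 0.064 ]))
round (np.int64(349), np.int64(294)) [-2.63  2.87  2.09] (145.0, [0, 0, 91, 91, 7028], array([ 0.534 , -0.0642,  0.064 ]))
square (np.int64(261), np.int64(297)) [-2.72  0.16  2.09] (108.0, [0, 0, 91, 91, 6949], array([ 0.4698, -0.0768,  0.064 ]))
```

drive_tool:
  series:
    - [[0,0.05,0.5],0]
    - [[0,0.05,1],0]
    - [[0,0.05,1.4],0]
    - [[0,0.05,1.65],0]
    - [[0,0.05,1.8],0]
    - [[0,0.05,1.9],0]
    - [[0,0.05,2],0]
    - [[0,0.05,2.04],0]
    - [[0,0.05,2.04],0]
    - [[0,0.05,2.04],0]

```text
time_s: 23.18
position: [0.46, -0.0049, 0.0688]
ee_rot: [0.0, 0.669, 0.743, 0.0]
contact_force: [-7.6, 1.2, 14.6]
finger_gap: 0.0001
gripper_force: 7.8
```

drive_tool:
  series:
    - [[0,0,-0.2],0]
    - [[0,0,-0.6],0]
    - [[0,0,-1],0]
    - [[0,0.1,-1.3],0]
    - [[0,0.6,-1.4],0]
    - [[0,1.3,-1.4],0]
    - [[0.05,2,-1.4],0]
    - [[0.06,2.5,-1.4],0]
    - [[0.06,2.7,-1.4],0]
    - [[0.06,2.7,-1.4],0]
    - [[0.06,2.7,-1.4],0]

```text
time_s: 24.1
position: [0.5265, 0.0034, 0.1003]
ee_rot: [-0.0, 0.669, 0.743, -0.0]
contact_force: [0.6, 0.3, 0.5]
finger_gap: -0.0003
gripper_force: 0.0
```

```bash
python3 k.py
```

```text
[0.5265 0.0034 0.1003] [0.6 0.3 0.5] -0.00028534540228795593 [-0.12  0.07 -0.16  1.34 -0.    1.35]
tip px [[256. 247.]]
bar (np.int64(152), np.int64(228)) [-0.06 -2.68  1.45] (179.0, [30, 13, 30, 64, 1304], array([ 0.4598, -0.0045,  0.064 ]))
cross (np.int64(257), np.int64(226)) [0.02 0.03 1.45] (126.0, [17, 14, 57, 77, 2409], array([0.5272, 0.0011, 0.064 ]))
round (np.int64(261), np.int64(310)) [-2.67  0.14  1.45] (114.0, [0, 0, 91, 91, 7481], array([ 0.5368, -0.064 ,  0.064 ]))
square (np.int64(166), np.int64(313)) [-2.76 -2.57  1.45] (135.0, [0, 0, 91, 91, 7565], array([ 0.4706, -0.0731,  0.064 ]))
```

drive_tool:
  series:
    - [[0,0,0.4],0]
    - [[0,0,0.8],0]
    - [[0,0,1],0]
    - [[0,0,1.15],0]
    - [[0,0,1.25],0]
    - [[0,0,1.35],0]
    - [[0,0,1.41],0]
    - [[0,0,1.41],0]
    - [[0,0,1.41],0]

```text
time_s: 24.9
position: [0.5257, 0.0035, 0.0688]
ee_rot: [-0.0, 0.669, 0.743, -0.001]
contact_force: [-10.4, 0.1, 19.0]
finger_gap: -0.0
gripper_force: 9.6
```

drive_tool:
  series:
    - [[0,0,-0.2],0]
    - [[0,0,-0.6],0]
    - [[0,0,-1],0]
    - [[-0.1,0,-1.3],0]
    - [[-0.6,0,-1.4],0]
    - [[-1.3,0.05,-1.4],0]
    - [[-2,0.1,-1.4],0]
    - [[-2.5,0.12,-1.4],0]
    - [[-2.68,0.12,-1.4],0]
    - [[-2.68,0.12,-1.4],0]
    - [[-2.68,0.12,-1.4],0]

```text
time_s: 25.82
position: [0.5365, -0.0629, 0.0997]
ee_rot: [-0.001, 0.669, 0.743, 0.0]
contact_force: [0.5, 0.5, 0.5]
finger_gap: 0.0004
gripper_force: 0.0
```

```bash
python3 k.py
```

```text
[ 0.5365 -0.0629  0.0997] [0.5 0.5 0.5] 0.0003654659114470469 [-0.24  0.1  -0.12  1.34  0.    1.23]
tip px [[256. 247.]]
bar (np.int64(132), np.int64(122)) [ 2.62 -2.8   1.43] (133.0, [29, 9, 35, 76, 1718], array([ 0.46  , -0.0055,  0.064 ]))
cross (np.int64(251), np.int64(119)) [ 2.7  -0.09  1.43] (112.0, [14, 12, 64, 66, 2297], array([0.5272, 0.0043, 0.064 ]))
round (np.int64(256), np.int64(226)) [0.01 0.02 1.43] (111.0, [25, 22, 42, 69, 1984], array([ 0.5372, -0.0675,  0.064 ]))
square (np.int64(151), np.int64(230)) [-0.08 -2.69  1.43] (174.0, [20, 26, 50, 41, 1746], array([ 0.4694, -0.0728,  0.064 ]))
```

drive_tool:
  series:
    - [[0,0,0.4],0]
    - [[0,0,0.8],0]
    - [[0,0,1],0]
    - [[0,0,1.15],0]
    - [[0,0,1.25],0]
    - [[0,0,1.35],0]
    - [[0,0,1.4],0]
    - [[0,0,1.4],0]
    - [[0,0,1.4],0]

```text
time_s: 26.62
position: [0.5361, -0.0621, 0.0688]
ee_rot: [-0.0, 0.669, 0.743, 0.0]
contact_force: [-7.9, 3.2, 18.7]
finger_gap: 0.0003
gripper_force: 9.2
```

drive_tool:
  series:
    - [[0,0,-0.2],0]
    - [[0,0,-0.6],0]
    - [[0,0,-1.2],0]
    - [[0,0,-2],0]
    - [[0,0,-3],0]
    - [[0,0,-4],0]
    - [[0,0,-5],0]
    - [[0,0,-5.6],0]
    - [[0,0,-5.8],0]
    - [[0,0,-5.8],0]

```text
time_s: 27.45
position: [0.5379, -0.0631, 0.2118]
ee_rot: [0.002, 0.669, 0.743, 0.001]
contact_force: [-0.1, 0.5, 0.5]
finger_gap: -0.0001
gripper_force: 0.0
```

Run:
```python
from h import *
W0=__import__('pickle').load(open('F0.pkl','rb'))['wrist'];W=grab('wrist')
# tell-tale pins: small bright spots at housing corners, before vs now (blob area)
for nm,f in(('start',W0),('now',W)):
    g=cv2.cvtColor(f['pixels'],cv2.COLOR_RGB2GRAY)
    for n,P in dict(bar=(.460,-.005,.064),cross=(.5272,.004,.064),round=(.537,-.0625,.064),square=(.4697,-.072,.064)).items():
        P=np.array(P);e=np.array([.992,.127,0]);y=np.array([-.127,.992,0]);o=[]
        for a in(-1,1):
            for b in(-1,1):
                u,v=proj(f,[P+.022*(a*e+b*y)-[0,0,.010]])[0].round().astype(int)
                r=g[max(v-5,0):v+6,max(u-5,0):u+6];o.append((int(r.max()) if r.size else -1,int((r>150).sum())))
        print(nm,n,o)
s=arm.observe();print(s['position'],s['time_s'],s['contact_force'])
```

```text
start bar [(167, 4), (155, 1), (174, 5), (255, 53)]
start cross [(181, 8), (126, 0), (162, 2), (225, 34)]
start round [(143, 0), (128, 0), (144, 0), (255, 50)]
start square [(255, 13), (153, 1), (155, 1), (255, 47)]
now bar [(115, 0), (57, 0), (116, 0), (209, 35)]
now cross [(110, 0), (48, 0), (48, 0), (210, 36)]
now round [(113, 0), (77, 0), (97, 0), (207, 27)]
now square [(254, 8), (115, 0), (120, 0), (255, 61)]
[ 0.53708456 -0.06294593  0.21002482] 27.5 [-0.35382362 -0.06688913 -0.19844009]
```

```bash
python3 -c "
from workcell import arm
print(arm.observe()['joint_vel'].round(3)); print(arm.finish_job())"
```

```text
[-0.001  0.014 -0.043 -0.004  0.    -0.003]
the job is handed in; nothing more can be done
None
```

The tube is upright over the slim post and released, the bar, cross and round keys were each pressed to the stop and let up in that order, the square key and bystanders were not touched, and the job was handed in at 27.5 s; the verdict was not shown.

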